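# Run a greased bronze bush on the drag tester

## Task

Turn the drag tester's handwheel clockwise by its black knob so that the red pointer comes up to the orange set hand, and keep the wheel turning at whatever speed holds the pointer there steadily for a good eight seconds, without letting it swing against an end stop. Then slow down so that the beam sinks back and hangs quietly at zero, and let go of the knob. Work by the handwheel only: do not touch the beam or the set hand, and leave the other things on the bench where they are.

Things in the scene. Friction and masses are not known exactly. Their poses are not given: they have to be found in the camera images.
- tester: Grey-green cast bench machine, base 380 x 170 mm, fixed; origin under its centre, x axis from handwheel end to beam end. Gearbox 190 mm high at x = -100 mm with the handwheel flat on top; horizontal spindle along x, 160 mm high, carrying the greased bronze bush and balance beam at x = 100 mm; white quadrant scale at x = 56 mm, 310 mm high, with the orange set hand reaching 350 mm.
- crank_axis (a point): Point on the vertical axis of the handwheel, at the height of the knob's grip (250 mm above the bench). The wheel is 160 mm across with its rim top 215 mm above the bench and its hub top at 220 mm.
- knob_grip (a point): Middle of the grip of the handwheel's black upright knob, 28 mm in diameter, 50 mm tall, 223 to 273 mm above the bench, 60 mm from the wheel's axis; take it from above. It spins freely on its pin, so a gripper may go round with it without turning.
- crank (a joint): Handwheel turn (rad), grows clockwise seen from above, no end stops; 0 at the start, wherever the knob stands then. It drives the spindle inside the bush 2.5 turns per turn. Turning takes about 1.5 N at the knob plus the drag, up to 13 N in all; it stays where it is left. Steady readings need about 1 to 4.5 rad/s, depending on the beam's weights.
- set_hand (a joint): Angle (rad) of the orange set hand clamped on the scale's rim, counted like the pointer's reading (from straight up towards the tester's -y); between 0.58 and 0.82. It marks the reading wanted.
- pointer_tip (a point): Tip of the red pointer, 165 mm from the spindle axis, z along the pointer. Reading = lean from straight up towards the tester's -y (right, seen from the handwheel end). The grease film drags the beam with about 0.024 N m s/rad x (2.5 x handwheel speed - beam speed), gravity pulls back with 0.23 N m x sin(reading). It swings with a 2.5 s period, little damped. End stops at -0.3 and 1.05 rad.
- set_tip (a point): Outer part of the orange set hand, 165 mm from the spindle's axis; its frame turns with the hand, z along the hand.
- beam: Balance beam clamped on the bronze bush: steel bar 290 mm long across the tester, a dark round weight 62 mm across at each end, and the red pointer, all turning together; origin on the spindle axis, 160 mm high; its z axis runs along the pointer. Moment of inertia about 0.037 kg m2. Its mass differs from run to run by up to half, and the inertia and the pull of gravity with it.
- arbor: Loose upright stepped steel arbor with a nut, 68 mm in diameter at the foot, 190 mm tall; origin under its centre. A bystander.
- bush: Loose bronze bush standing on end, 84 mm in diameter, 58 mm tall; origin under its centre. A bystander.
- hammer: Loose hammer lying flat; a bystander.
- washer: Loose dark steel washer, 90 mm across, 10 mm thick; a bystander.
- wood_block: Loose wooden block 130 x 70 x 50 mm; a bystander.
- file: Loose file with a black handle, 300 mm long; a bystander.
- pot: Loose open blue tin, 90 mm across, 100 mm tall; a bystander.

How it is judged:
On the way:
1. the red pointer stays at the orange set hand, within 0.1 rad, for 8 s (angle between the z axis of pointer_tip and the z axis of set_tip, either way round below 0.1 rad), for 8 s.
At the end, for the whole second after the job is handed in: The handwheel is let go and still, and the beam hangs at zero within 0.13 rad, swinging slower than 0.3 rad/s (angle between pointer_tip's own z axis and vertical below 0.13 rad and angular speed of beam below 0.3 rad/s and velocity of joint crank between -0.1 and 0.1 rad/s); the robot touches nothing.
It fails at once if the pointer swings to an end stop (at 1.05 rad, or 0.3 rad on the other side of zero) (angle between pointer_tip's own z axis and vertical above 1.05 rad or y of pointer_tip in the frame of tester above 0.049 m).
It fails at once if the robot touches the beam or pointer (contact force between any of the arm, the fingers and beam above 0.5 N).
It fails at once if the set hand is moved (distance of set_tip from where it was at the start of the episode above 0.006 m).
It fails at once if a bystander is pushed away or knocked over (distance of any of arbor, bush, hammer, washer, wood_block, file, pot from where it was at the start of the episode above 0.03 m).
It also fails if it takes over 67 s, if anything falls off the work surface, if the arm or the gripper's body presses on something with over 40 N, if the wrist force passes 120 N, or if a joint passes its speed limit or range.

## Robot

A 6-joint arm with a two-finger parallel gripper is mounted at the origin on the work surface. World frame = base frame: x ahead of the robot, y to its left, z up, the work surface at z = 0. Lengths are in m, angles in rad, forces in N, time in s.
With the tool pointing down it reaches from about 0.425 to 0.95 m from the base axis. Payload 3.5 kg.
Tool frame: the origin (TCP) lies between the finger pads; the fingertips stand 19 mm ahead of it and the grasp point (between the pads) is the TCP; z points along the fingers, y is the line along which they close (so a half turn about z gives the same grasp; the last joint's range is limited). The gripper opens to 85 mm and grips with 20 to 120 N. Pads are 22 mm wide; open, the fingers measure 114 mm over their backs; the gripper's body (76 mm by 85 mm) begins 54 mm behind the grasp point. The pads swing forward as they close: fully open they stand 13 mm farther back than shut.
Start: joints at [1.015, 0.286, 1.577, -0, 1.279, -0.15], TCP at [0.266, 0.62, 0.217] pointing down, gripper open.
Joint ranges: [-2.77, 2.77], [-0.9, 2.22], [0.21, 2.48], [-1.53, 4.67], [0.24, 2.81], [-2.84, 2.84]. Speed limits (rad/s): [2.79, 2.79, 3.14, 3.14, 3.14, 3.14].

## Interface

Orientations are given as a unit quaternion [x, y, z, w].
In Python, from plant import monitor, eyes, ctrl gives the robot as it stands.
- The arm moves only by the shell command python3 -m handwheel 'ROWS' [FORCE]. ROWS is JSON, a list of rows, each a list of 7 numbers: the shift along the tool's x, y, z in units of 40 cm (1.0 is 40 cm), then the turn, a rotation vector about the tool's x, y, z in units of pi rad (1.0 is pi rad), then the opening, from -1 (shut) to 1 (fully open). A call has 1 to 12 rows; each row is the pose to reach, as a shift and turn from the pose commanded when the call began, along the tool's axes at that moment, turning the shorter way round; what a row does not reach only later rows make up. A row lasts 1/8 s, in which the tool goes at most 62.5 mm and 10.7 degrees, less where a joint would pass 70% of its speed; a pose out of reach is approached as far as the arm can. A call with a number of a shift or a turn outside -1 to 1 is refused whole. A call with a gripper value outside its range is refused whole. The fingers move at their own pace and stop on an object; FORCE is the grip in N (left out, the last holds). Time passes only in rows, so rows that repeat a pose let the fingers close. It gives the time, the measured TCP pose, the force, the opening and the grip force at its end, in the units of the state.
- monitor.get_state(): the state, without advancing time (a new reading comes with each control period).
- eyes.read_camera(name): name is "scene" or "side" or "wrist"; returns the picture (384x512x3 uint8, red, green, blue); there is no depth.
- eyes.camera_params(name): a dict with "K" (3x3 intrinsics, pixels), "R" (3x3) and "t" (3): a world point X has camera coordinates R X + t. Camera axes: x right, y down, z forward; pixel columns grow to the right and rows downward; lengths in m; the calibration is good to about 2 mm. A picture is of the moment at which its call begins: read the wrist's pose just before it. camera_params takes no time and is no camera call; for the wrist camera it gives the pose at the moment of the call.
- ctrl.sign_off(): hands the job in; it is judged then, once.
The state is a dict: "time": time; "qpos": joint angles; "dq": joint speeds; "joint_efforts": joint torques, N m; "eef_pos": TCP position; "tcp_rot": TCP orientation; "contact_force": force on the tool from outside, world axes, zero at the start; "wrist_torque": the same for the moment, N m; "opening": opening from 0.0 (shut) to 1.0 (fully open); "finger_force": force on a finger pad.
Only numpy, scipy, OpenCV 4.12 (cv2) and the standard library are available. Lean on these libraries where they do the work, as an engineer would, in place of code of your own. Each camera call takes 0.05 s, during which the arm holds its last target. There are 200 camera calls.

## Working session

There is one attempt and no reset: what is moved stays moved. The work goes in short steps, Python scripts to look and compute and a shell command to move; the robot and the scene stay as the last step left them, time stands still between calls to the robot, and variables do not carry over. Pictures are saved under pics/ and viewed, at most 10 in all, crops included, and the job is handed in when it is done.

```bash
ls; mkdir -p pics
python3 - <<'E'
from plant import monitor, eyes, ctrl
import cv2,numpy as np
s=monitor.get_state();print(s)
a=[eyes.read_camera(n) for n in("scene","side")]
for n in("scene","side","wrist"):
    p=eyes.camera_params(n);print(n,p)
cv2.imwrite("pics/a.png",a[0][:,:,::-1]);cv2.imwrite("pics/b.png",a[1][:,:,::-1])
E
```

```text
pics
{'time': 0.0, 'qpos': array([ 1.01501564e+00,  2.87181073e-01,  1.57815118e+00, -5.48920118e-06,
        1.27862994e+00, -1.50004736e-01]), 'dq': array([ 0.00197031,  0.00094863, -0.00204724,  0.00077514,  0.00035751,
       -0.00011675]), 'joint_efforts': array([ 1.05745883e-03, -4.06000364e+01, -2.92615181e+01, -1.43444977e-04,
        5.93526711e-03, -4.43350530e-06]), 'eef_pos': array([0.26605477, 0.61960775, 0.21595094]), 'tcp_rot': array([ 2.01497988e-01,  9.79488212e-01, -1.11266714e-03, -4.07006681e-04]), 'contact_force': array([-0.03553094, -0.47353582,  0.38371449]), 'wrist_torque': array([-0.00148869, -0.00841752,  0.00531304]), 'finger_force': 0.0, 'opening': 1.0012853261135772}
scene {'K': array([[369.21342335,   0.        , 254.26873063],
       [  0.        , 369.21342335, 185.68389079],
       [  0.        ,   0.        ,   1.        ]]), 'R': array([[-0.61189923,  0.79091311, -0.00598237],
       [ 0.61035353,  0.46736965, -0.6395578 ],
       [-0.50303867, -0.39499629, -0.76871973]]), 't': array([ 0.31176685, -0.1899119 ,  1.43049676])}
side {'K': array([[477.81974535,   0.        , 257.73349351],
       [  0.        , 477.81974535, 187.32159111],
       [  0.        ,   0.        ,   1.        ]]), 'R': array([[-0.87112841, -0.49098321,  0.00841292],
       [-0.36707427,  0.63971151, -0.67529672],
       [ 0.32617751, -0.59135833, -0.73749818]]), 't': array([0.44064915, 0.29646063, 1.52560686])}
wrist {'K': array([[344.90395566,   0.        , 260.41037478],
       [  0.        , 344.90395566, 191.5850088 ],
       [  0.        ,   0.        ,   1.        ]]), 'R': array([[ 3.95471466e-01,  9.18477845e-01, -8.75820458e-04],
       [ 8.80199534e-01, -3.78717110e-01,  2.86045681e-01],
       [ 2.62394932e-01, -1.13893801e-01, -9.58215582e-01]]), 't': array([-0.6727541 , -0.03672204,  0.3797489 ])}
```

View pics/a.png

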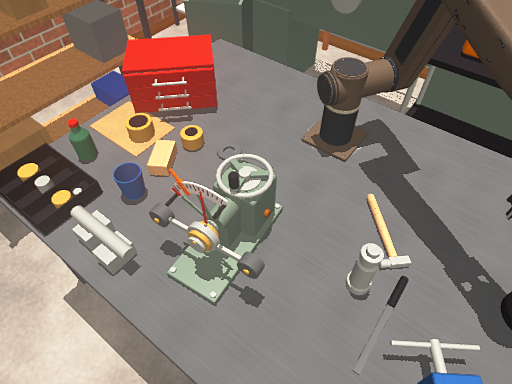

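View pics/b.png

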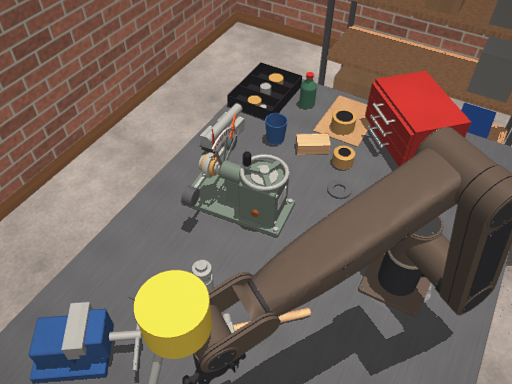

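The scene view shows the wheel rim around (245,175), knob at (234,180), red pointer near (205,210) and orange hand near (178,182). The side view shows the wheel around (264,173) and the knob at (247,160). I'll zoom in for accurate pixels.

Run:
```python
import cv2,numpy as np
a=cv2.imread("pics/a.png")[145:305,140:290];b=cv2.imread("pics/b.png")[95:240,170:305]
a=cv2.resize(a,(400,427),interpolation=cv2.INTER_CUBIC);b=cv2.resize(b,(397,427),interpolation=cv2.INTER_CUBIC)
cv2.imwrite("pics/c.png",np.hstack([a,b]))
```

```text
(no output)
```

View pics/c.png

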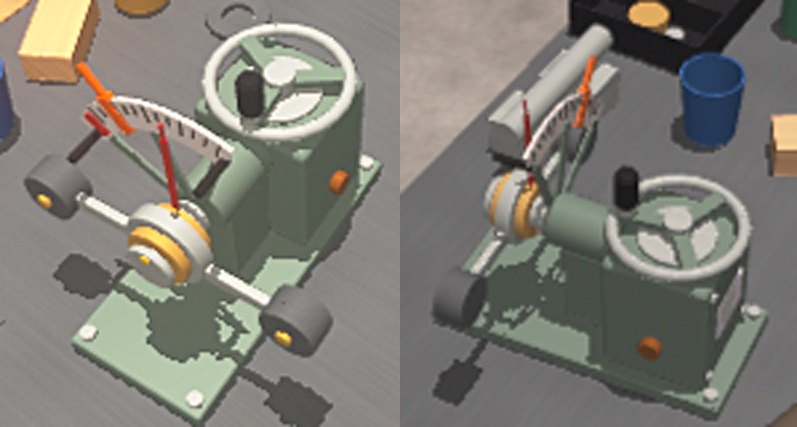

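```bash
cat > h.py <<'E'
from plant import monitor, eyes
import cv2,numpy as np
def P(n):
    p=eyes.camera_params(n);return p["K"]@np.c_[p["R"],p["t"]]
def proj(n,X):
    x=P(n)@np.append(X,1);return x[:2]/x[2]
def tri(s,d):
    X=cv2.triangulatePoints(P("scene"),P("side"),np.array(s,float),np.array(d,float)).ravel();X=X[:3]/X[3]
    return X,np.abs(np.r_[proj("scene",X)-s,proj("side",X)-d]).max()
E
python3 - <<'E'
from h import *
A=lambda u,v:(140+u/2.667,145+v/2.669)
B=lambda u,v:(170+(u-400)/2.941,95+v/2.945)
for n,s,d in [("hub",(280,72),(677,218)),("knob",(249,97),(626,188)),("ptip",(162,125),(526,102)),("stip",(82,66),(592,60)),("sin",(130,132),(581,122))]:
    print(n,tri(A(*s),B(*d)))
E
```

```text
hub (array([ 0.50418977, -0.03543879,  0.21870784]), np.float64(0.23344046688907838))
knob (array([ 0.56423626, -0.02644396,  0.24247182]), np.float64(0.5894847917880384))
ptip (array([ 0.68386892, -0.01843008,  0.32136992]), np.float64(0.33250753817333134))
stip (array([ 0.67002812, -0.13369612,  0.30518305]), np.float64(0.3124744297560369))
sin (array([ 0.66491115, -0.09382543,  0.24062258]), np.float64(1.6948226964712774))
```

```bash
cat >> h.py <<'E'
from scipy.spatial.transform import Rotation as Ro
def rel(target, yawdeg=None):
    """shift in tool units from measured pose to world target; turn to tool-x=-x,y=+y,z down"""
    s=monitor.get_state();R=Ro.from_quat(s["tcp_rot"])
    sh=R.inv().apply(np.array(target)-s["eef_pos"])/.4
    tu=(R.inv()*Ro.from_quat([0,1,0,0])).as_rotvec()/np.pi
    return np.round(sh,3),np.round(tu,3)
def ground(n,uv,z):
    p=eyes.camera_params(n);C=-p["R"].T@p["t"];d=p["R"].T@np.linalg.inv(p["K"])@np.append(uv,1)
    return C+d*(z-C[2])/d[2]
E
python3 - <<'E'
from h import *
A=lambda u,v:(140+u/2.667,145+v/2.669)
B=lambda u,v:(170+(u-400)/2.941,95+v/2.945)
g=[ground("scene",A(*p),.022) for p in [(88,332),(195,398),(366,161)]];print(g)
g2=[ground("side",B(*p),.022) for p in [(755,310),(710,394)]];print(g2)
d=g[1]-g[2];print("yaw",np.degrees(np.arctan2(d[1],d[0])),np.linalg.norm(d));d=g[0]-g[1];print(np.degrees(np.arctan2(d[1],d[0]))+90,np.linalg.norm(d))
for m in [(.45,.35,.40),(.56,-.03,.38)]: print(rel(m))
E
```

```text
[array([ 0.78480473, -0.07908919,  0.022     ]), array([0.77011952, 0.06054571, 0.022     ]), array([0.41951337, 0.02435419, 0.022     ])]
[array([ 0.43581883, -0.11726656,  0.022     ]), array([0.42311488, 0.02412164, 0.022     ])]
yaw 5.893515960320634 0.352469142222811
6.003647871293012 0.14040498470853488
(array([-0.688, -0.439, -0.459]), array([-0.001, -0.   , -0.129]))
(array([-1.316, -1.203, -0.408]), array([-0.001, -0.   , -0.129]))
```

```bash
python3 -m handwheel '[[0,0,-0.3,0,0,0,1],[-0.2,-0.12,-0.459,0,0,-0.04,1],[-0.35,-0.22,-0.459,0,0,-0.08,1],[-0.5,-0.32,-0.459,0,0,-0.129,1],[-0.688,-0.439,-0.459,0,0,-0.129,1],[-0.688,-0.439,-0.459,0,0,-0.129,1],[-0.688,-0.439,-0.459,0,0,-0.129,1],[-0.688,-0.439,-0.459,0,0,-0.129,1]]' 30
python3 - <<'E'
from h import *
s=monitor.get_state();print(s["qpos"],s["contact_force"])
print(rel((.52,-.03,.38)),rel((.5635,-.03,.38)))
E
```

```text
time: 1.1
eef_pos: [0.4517, 0.3476, 0.4011]
tcp_rot: [0.003, 1.0, -0.0, 0.0]
contact_force: [0.3, 0.0, 0.6]
opening: 1.002
finger_force: 0.0
[ 4.78209548e-01 -2.61724015e-02  1.59380583e+00 -5.07457564e-04
  1.57369951e+00 -1.08684209e+00] [0.29549352 0.04506502 0.57335371]
(array([-0.176, -0.943,  0.053]), array([-0.   ,  0.   , -0.002])) (array([-0.285, -0.942,  0.053]), array([-0.   ,  0.   , -0.002]))
```

```bash
python3 -m handwheel '[[-0.03,-0.12,0.053,0,0,0,1],[-0.06,-0.27,0.053,0,0,0,1],[-0.1,-0.42,0.053,0,0,0,1],[-0.15,-0.57,0.053,0,0,0,1],[-0.2,-0.72,0.053,0,0,0,1],[-0.26,-0.86,0.053,0,0,0,1],[-0.285,-0.935,0.053,0,0,0,1],[-0.285,-0.935,0.053,0,0,0,1],[-0.285,-0.935,0.053,0,0,0,1]]'
python3 - <<'E'
from h import *
print(rel((.5635,-.0265,.252)))
P3={"hub":(.504,-.0368,.22),"knobtop":(.5637,-.0265,.273)}
for k in P3: print(k,proj("wrist",np.array(P3[k])))
cv2.imwrite("pics/d.png",eyes.read_camera("wrist")[:,:,::-1])
E
```

```text
time: 2.22
eef_pos: [0.5635, -0.0224, 0.3793]
tcp_rot: [-0.0, 1.0, 0.0, -0.0]
contact_force: [-0.0, 0.3, -0.1]
opening: 1.001
finger_force: 0.0
(array([-0.   , -0.01 ,  0.318]), array([ 0., -0.,  0.]))
hub [245.42290167 104.79376069]
knobtop [256.68778498 185.18545193]
```

View pics/d.png

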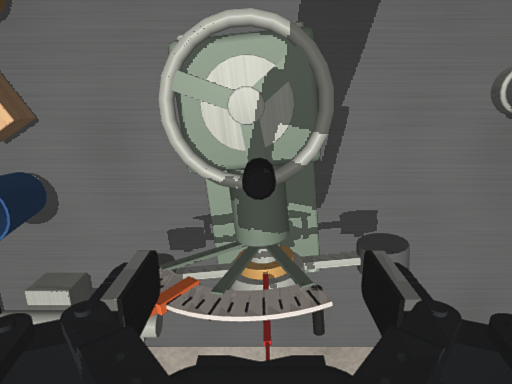

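```bash
python3 -m handwheel '[[0,-0.01,0.1,0,0,0,1],[0,-0.01,0.2,0,0,0,1],[0,-0.01,0.3,0,0,0,1],[0,-0.009,0.315,0,0,0,1],[0,-0.009,0.315,0,0,0,-1],[0,-0.009,0.315,0,0,0,-1],[0,-0.009,0.315,0,0,0,-1],[0,-0.009,0.315,0,0,0,-1],[0,-0.009,0.315,0,0,0,-1],[0,-0.009,0.315,0,0,0,-1]]' 30
cat >> h.py <<'E'
yaw=np.radians(5.9);ex=np.array([np.cos(yaw),np.sin(yaw),0]);ey=np.array([-np.sin(yaw),np.cos(yaw),0]);ez=np.array([0,0,1.])
HUB=np.array([.504,-.0368,0]);
def reading(fn=None,xp=.0823):
    """pointer reading by redness along the model line in the scene picture"""
    im=eyes.read_camera("scene").astype(float)
    if fn: cv2.imwrite(fn,im[:,:,::-1])
    red=np.clip(im[:,:,0]-1.6*np.maximum(im[:,:,1],im[:,:,2]),0,None)*(im[:,:,1]<60)
    M=P("scene");ths=np.arange(-.35,1.1,.005);sc=[]
    for th in ths:
        r=np.linspace(.06,.163,50)[:,None]
        X=HUB+ex*(xp+.1)+ -ey*np.sin(th)*r+ez*(.16+np.cos(th)*r)
        x=np.c_[X,np.ones(50)]@M.T;x=(x[:,:2]/x[:,2:]).astype(np.float32)
        sc.append(cv2.remap(red.astype(np.float32),x[:,:1],x[:,1:],cv2.INTER_LINEAR).mean())
    sc=np.array(sc);i=sc.argmax();w=(sc>.7*sc.max())&(abs(ths-ths[i])<.06)
    return (ths*sc*w).sum()/(sc*w).sum(),sc.max()
E
python3 - <<'E'
from h import *
for xp in (.06,.07,.08,.09): print(xp,reading(xp=xp))
s=monitor.get_state();print(s["time"],s["eef_pos"],s["contact_force"],s["wrist_torque"],s["finger_force"],s["opening"])
A=lambda u,v:(140+u/2.667,145+v/2.669)
B=lambda u,v:(170+(u-400)/2.941,95+v/2.945)
for s,d in [((82,66),(592,60)),((130,132),(581,122)),((162,125),(526,102))]:
    X=tri(A(*s),B(*d))[0]-HUB;print("local x,-y,z-.16",X@ex-.1,-X@ey,X[2]-.16, np.arctan2(-X@ey,X[2]-.16))
# set angle single-view: for x plane, angle from pixels
for xs in (.05,.056,.062):
  for n,pts in (("scene",[A(82,66),A(130,132)]),("side",[B(592,60),B(581,122)])):
    p=eyes.camera_params(n);C=-p["R"].T@p["t"];o=[]
    for uv in pts:
        d=p["R"].T@np.linalg.inv(p["K"])@np.append(uv,1);t=(xs+.1-(C-HUB)@ex)/(d@ex);X=C+t*d-HUB
        o.append((np.arctan2(-X@ey,X[2]-.16).round(3),np.hypot(X@ey,X[2]-.16).round(3)))
    print(xs,n,o)
E
```

```text
time: 3.52
eef_pos: [0.5649, -0.0276, 0.2559]
tcp_rot: [0.0, 1.0, -0.0, 0.002]
contact_force: [-0.3, 1.0, 5.8]
opening: 0.229
finger_force: 27.0
0.06 (np.float64(1.0197971152584395), np.float32(24.0587))
0.07 (np.float64(0.17664455054648953), np.float32(34.65428))
0.08 (np.float64(0.06947064137501134), np.float32(70.342995))
0.09 (np.float64(-0.02449700935080403), np.float32(72.763824))
3.725 [ 0.56483746 -0.02758226  0.25591995] [-0.41949668  1.74329559  5.54754912] [ 0.31817865 -0.0141724  -0.03781297] 27.034450833307346 0.22832482563891063
local x,-y,z-.16 0.05518844194568631 0.11344929263336613 0.14518305158694514 0.6633100583247373
local x,-y,z-.16 0.05419698424368308 0.0732638195289584 0.08062258012269308 0.7376151286059067
local x,-y,z-.16 0.08080440761439883 0.0002165689821930058 0.16136991867529318 0.0013420645802348973
0.05 scene [(np.float64(0.718), np.float64(0.183)), (np.float64(0.844), np.float64(0.101))]
0.05 side [(np.float64(0.586), np.float64(0.185)), (np.float64(0.66), np.float64(0.113))]
0.056 scene [(np.float64(0.653), np.float64(0.186)), (np.float64(0.723), np.float64(0.104))]
0.056 side [(np.float64(0.673), np.float64(0.184)), (np.float64(0.806), np.float64(0.112))]
0.062 scene [(np.float64(0.591), np.float64(0.189)), (np.float64(0.611), np.float64(0.109))]
0.062 side [(np.float64(0.761), np.float64(0.183)), (np.float64(0.951), np.float64(0.113))]
```

```bash
cat >> h.py <<'E'
from scipy.optimize import least_squares
def mask(im,kind):   # im RGB
    h=cv2.cvtColor(im,cv2.COLOR_RGB2HSV);H,S,V=h[:,:,0].astype(int),h[:,:,1],h[:,:,2]
    m=(S>170)&(V>110)&((H<=3)|(H>=176)) if kind=="red" else (S>190)&(V>180)&(H>=5)&(H<=13)
    return m
BOX={"scene":(145,245,160,260),"side":(95,190,190,260)}
def pix(im,n,kind):
    r0,r1,c0,c1=BOX[n];v,u=np.nonzero(mask(im,kind)[r0:r1,c0:c1]);return np.c_[u+c0,v+r0].astype(float)
def line(n,th,x):
    X=[HUB+ex*(x+.1)-ey*np.sin(th)*r+ez*(.16+np.cos(th)*r) for r in (.07,.165)]
    a,b=proj(n,X[0]),proj(n,X[1]);d=(b-a)/np.linalg.norm(b-a);return a,np.array([-d[1],d[0]]),d
E
python3 - <<'E'
from h import *
ims={"scene":cv2.imread("pics/a.png")[:,:,::-1].copy(),"side":cv2.imread("pics/b.png")[:,:,::-1].copy()}
for kind,x0,t0 in (("red",.083,0),("orange",.056,.67)):
    pts={}
    for n in ims:
        p=pix(ims[n],n,kind);a,nn,d=line(n,t0,x0)
        k=(abs((p-a)@nn)<9)&((p-a)@d>-8);pts[n]=p[k];print(kind,n,len(p),k.sum(),p[k].min(0),p[k].max(0))
    f=lambda q:np.concatenate([((pts[n]-line(n,q[0],q[1])[0])@line(n,q[0],q[1])[1])/len(pts[n])**.5 for n in pts])
    r=least_squares(f,[t0,x0],x_scale=[.1,.01],loss="soft_l1",f_scale=.5);print(r.x,r.cost)
    for x in (.05,.056,.062) if kind=="orange" else (.078,.083,.088):
        print(x,[least_squares(lambda q:(pts[n]-line(n,q[0],x)[0])@line(n,q[0],x)[1],[t0],loss="soft_l1").x.round(3) for n in pts])
E
```

```text
red scene 69 52 [200. 191.] [205. 222.]
red side 11 11 [213. 135.] [214. 156.]
[0.00872233 0.08332893] 0.151978062367779
0.078 [array([0.059]), array([-0.061])]
0.083 [array([0.011]), array([0.007])]
0.088 [array([-0.031]), array([0.087])]
orange scene 84 84 [169. 168.] [189. 194.]
orange side 16 16 [232. 115.] [235. 126.]
[0.67184779 0.05789005] 0.7305532612075971
0.05 [array([0.78]), array([0.55])]
0.056 [array([0.697]), array([0.645])]
0.062 [array([0.619]), array([0.742])]
```

```bash
cat > w.py <<'E'
# w.py plan w0 w1 n : print rows for n calls of 12, speed linear from w0 to w1 (rad/s); w.py read : log a reading; w.py fit [w...]: fit model
import sys,json,os
import numpy as np
F="w.json";D=json.load(open(F)) if os.path.exists(F) else dict(c=[.0595,.0106],phi=.176,seg=[],log=[])
def save(): json.dump(D,open(F,"w"))
def plan(ws):
    for k in range(0,len(ws),12):
        c=np.array(D["c"]);rows=[]
        for w in ws[k:k+12]:
            D["phi"]-=w/8
            p=.06*np.array([np.cos(D["phi"]),np.sin(D["phi"])]);d=np.round((p-c)/.4,3)
            rows.append([float(-d[0]),float(d[1])])
        D["c"]=(c+.4*d).tolist();D["seg"].append(list(map(float,ws[k:k+12])))
        print("["+",".join("[%g,%g,0,0,0,0,-1]"%tuple(r) for r in rows)+"]")
    save()
GI=6.22
def sim(k,segs,th=0,v=0,pause=.05,gi=GI):
    out=[];tr=[];h=.0125
    for s in segs:
        for w,n in [(w,10) for w in s]+[(0,round(pause/h))]:
            if n!=10: out.append((th,v))
            for _ in range(n):
                v+=h*(k*(2.5*w-v)-gi*np.sin(th));th+=h*v;tr.append(th)
    return np.array(out),np.array(tr),(th,v)
def fit():
    from scipy.optimize import least_squares
    y=np.array([l[1] for l in D["log"]])
    r=least_squares(lambda q:np.r_[(sim(q[0],D["seg"],gi=q[1])[0][:len(y),0]-y-q[2])/.02,(q[1]-GI)/.3,q[2]/.02],[.65,GI,0]);return r.x,y
if __name__=="__main__":
    a=sys.argv
    if a[1]=="plan":
        n=12*int(a[4]);w0,w1=float(a[2]),float(a[3]);plan(w0+(w1-w0)*(np.arange(n)+.5)/n)
    if a[1]=="read":
        from h import *
        s=monitor.get_state();r=reading(xp=.0838);D["log"].append([s["time"],float(r[0])]);save()
        print("READ",D["log"][-1],r[1],np.round(s["contact_force"],1),s["opening"].round(3),np.round((s["eef_pos"][:2]-HUB[:2])-np.array(D["c"]),4))
    if a[1]=="fit":
        q,y=fit();o,tr,e=sim(q[0],D["seg"],gi=q[1]);print("k,gi,bias",q,"now",e,"\n",np.c_[y,o[:len(y),0]].round(3).tolist())
        print("w for .67:",q[1]*np.sin(.67)/2.5/q[0])
        from scipy.optimize import fsolve
E
python3 w.py plan 0 1.2 3
python3 - <<'E'
from h import *
print(reading(xp=.0838))
E
```

```text
[[0.001,-0.001,0,0,0,0,-1],[0.001,-0.001,0,0,0,0,-1],[0.001,-0.003,0,0,0,0,-1],[0,-0.005,0,0,0,0,-1],[-0,-0.008,0,0,0,0,-1],[-0,-0.011,0,0,0,0,-1],[-0.001,-0.015,0,0,0,0,-1],[-0.001,-0.02,0,0,0,0,-1],[-0.001,-0.025,0,0,0,0,-1],[-0.001,-0.031,0,0,0,0,-1],[-0.001,-0.038,0,0,0,0,-1],[-0,-0.045,0,0,0,0,-1]]
[[0.001,-0.008,0,0,0,0,-1],[0.003,-0.016,0,0,0,0,-1],[0.005,-0.025,0,0,0,0,-1],[0.008,-0.034,0,0,0,0,-1],[0.012,-0.043,0,0,0,0,-1],[0.017,-0.053,0,0,0,0,-1],[0.023,-0.063,0,0,0,0,-1],[0.03,-0.073,0,0,0,0,-1],[0.038,-0.083,0,0,0,0,-1],[0.048,-0.092,0,0,0,0,-1],[0.059,-0.101,0,0,0,0,-1],[0.071,-0.11,0,0,0,0,-1]]
[[0.013,-0.007,0,0,0,0,-1],[0.028,-0.013,0,0,0,0,-1],[0.044,-0.018,0,0,0,0,-1],[0.061,-0.021,0,0,0,0,-1],[0.079,-0.021,0,0,0,0,-1],[0.097,-0.02,0,0,0,0,-1],[0.116,-0.017,0,0,0,0,-1],[0.134,-0.01,0,0,0,0,-1],[0.153,-0.002,0,0,0,0,-1],[0.17,0.01,0,0,0,0,-1],[0.186,0.025,0,0,0,0,-1],[0.2,0.042,0,0,0,0,-1]]
(np.float64(0.03536618896959316), np.float32(82.95039))
```

```bash
python3 -m handwheel '[[0.001,-0.001,0,0,0,0,-1],[0.001,-0.001,0,0,0,0,-1],[0.001,-0.003,0,0,0,0,-1],[0,-0.005,0,0,0,0,-1],[0,-0.008,0,0,0,0,-1],[0,-0.011,0,0,0,0,-1],[-0.001,-0.015,0,0,0,0,-1],[-0.001,-0.02,0,0,0,0,-1],[-0.001,-0.025,0,0,0,0,-1],[-0.001,-0.031,0,0,0,0,-1],[-0.001,-0.038,0,0,0,0,-1],[0,-0.045,0,0,0,0,-1]]'
python3 w.py read
```

```text
time: 5.28
eef_pos: [0.5646, -0.0453, 0.2559]
tcp_rot: [0.0, 1.0, 0.0, 0.002]
contact_force: [0.5, 1.5, 6.6]
opening: 0.229
finger_force: 27.2Traceback (most recent call last):
  File "w.py", line 36, in <module>
    print("READ",D["log"][-1],r[1],np.round(s["contact_force"],1),s["opening"].round(3),np.round((s["eef_pos"][:2]-HUB[:2])-np.array(D["c"]),4))
                                                                  ^^^^^^^^^^^^^^^^^^
AttributeError: 'float' object has no attribute 'round'
```

```bash
sed -i 's/,s\["opening"\].round(3),np.round.*$/,round(s["opening"],3))/' w.py
python3 -m handwheel '[[0.001,-0.008,0,0,0,0,-1],[0.003,-0.016,0,0,0,0,-1],[0.005,-0.025,0,0,0,0,-1],[0.008,-0.034,0,0,0,0,-1],[0.012,-0.043,0,0,0,0,-1],[0.017,-0.053,0,0,0,0,-1],[0.023,-0.063,0,0,0,0,-1],[0.03,-0.073,0,0,0,0,-1],[0.038,-0.083,0,0,0,0,-1],[0.048,-0.092,0,0,0,0,-1],[0.059,-0.101,0,0,0,0,-1],[0.071,-0.11,0,0,0,0,-1]]' |grep eef
python3 w.py read
python3 -m handwheel '[[0.013,-0.007,0,0,0,0,-1],[0.028,-0.013,0,0,0,0,-1],[0.044,-0.018,0,0,0,0,-1],[0.061,-0.021,0,0,0,0,-1],[0.079,-0.021,0,0,0,0,-1],[0.097,-0.02,0,0,0,0,-1],[0.116,-0.017,0,0,0,0,-1],[0.134,-0.01,0,0,0,0,-1],[0.153,-0.002,0,0,0,0,-1],[0.17,0.01,0,0,0,0,-1],[0.186,0.025,0,0,0,0,-1],[0.2,0.042,0,0,0,0,-1]]' |grep eef
python3 w.py read; python3 w.py fit; cat w.json | head -c 60; python3 w.py plan 1.2 1.5 2
```

```text
eef_pos: [0.5359, -0.0876, 0.2559]
READ [6.825, 0.19772656144260828] 89.30586 [-0.4  7.9  7.3] 0.229
eef_pos: [0.4583, -0.073, 0.256]
READ [8.375, 0.3096235385328884] 86.9586 [6.8 0.6 3.6] 0.232
k,gi,bias [6.40750618e-01 6.21374855e+00 4.57343218e-03] now (np.float64(0.31789289079668026), np.float64(-0.002754183967875537)) 
 [[0.087, 0.102], [0.198, 0.195], [0.31, 0.316]]
w for .67: 2.4088315615065943
{"c": [-0.04890000000000001, -0.0346], "phi": -2.52399999999[[0.012,0.019,0,0,0,0,-1],[0.02,0.04,0,0,0,0,-1],[0.026,0.063,0,0,0,0,-1],[0.028,0.086,0,0,0,0,-1],[0.026,0.109,0,0,0,0,-1],[0.021,0.132,0,0,0,0,-1],[0.011,0.155,0,0,0,0,-1],[-0.001,0.175,0,0,0,0,-1],[-0.017,0.194,0,0,0,0,-1],[-0.036,0.209,0,0,0,0,-1],[-0.058,0.222,0,0,0,0,-1],[-0.081,0.231,0,0,0,0,-1]]
[[-0.025,0.005,0,0,0,0,-1],[-0.051,0.005,0,0,0,0,-1],[-0.077,0.001,0,0,0,0,-1],[-0.101,-0.007,0,0,0,0,-1],[-0.124,-0.02,0,0,0,0,-1],[-0.145,-0.036,0,0,0,0,-1],[-0.163,-0.056,0,0,0,0,-1],[-0.177,-0.08,0,0,0,0,-1],[-0.186,-0.105,0,0,0,0,-1],[-0.191,-0.132,0,0,0,0,-1],[-0.19,-0.16,0,0,0,0,-1],[-0.185,-0.188,0,0,0,0,-1]]
```

```bash
python3 - <<'E'
import json
D=json.load(open("w.json"));D["seg"]=D["seg"][:3];D["c"]=[-.0489,-.0346];D["phi"]=-2.524;json.dump(D,open("w.json","w"))
from w import sim
import numpy as np
for T in (3,4):
    r=np.linspace(1.2,2.45,12*T)
    s=D["seg"]+r.reshape(-1,12).tolist()+[[2.45]*12]*6
    print(T,sim(.64,s)[0][3:].round(3).tolist(), sim(.64,s)[1][124*6::20].round(2).tolist())
E
python3 w.py plan 1.2 2.45 3
```

```text
3 [[0.418, 0.131], [0.548, 0.127], [0.678, 0.164], [0.684, 0.02], [0.691, 0.103], [0.681, 0.059], [0.69, 0.08], [0.683, 0.072], [0.688, 0.074]] [0.68, 0.67, 0.67, 0.67, 0.67, 0.68, 0.68, 0.65, 0.62, 0.62, 0.63, 0.66, 0.69, 0.68, 0.66, 0.65, 0.65, 0.66, 0.68, 0.66, 0.64, 0.63, 0.64, 0.66, 0.68, 0.68, 0.66, 0.64, 0.64, 0.65, 0.67, 0.68, 0.65, 0.64, 0.64, 0.65, 0.67, 0.69]
4 [[0.391, 0.098], [0.49, 0.104], [0.58, 0.126], [0.68, 0.134], [0.685, 0.038], [0.69, 0.094], [0.682, 0.064], [0.689, 0.078], [0.684, 0.073], [0.687, 0.074]] [0.58, 0.57, 0.57, 0.59, 0.61, 0.65, 0.68, 0.67, 0.66, 0.66, 0.66, 0.67, 0.68, 0.66, 0.63, 0.62, 0.63, 0.66, 0.68, 0.68, 0.66, 0.65, 0.65, 0.66, 0.67, 0.67, 0.65, 0.63, 0.64, 0.65, 0.67, 0.69, 0.66, 0.64, 0.64, 0.65, 0.67, 0.68, 0.66, 0.64, 0.64, 0.65, 0.66, 0.68]
[[0.012,0.019,0,0,0,0,-1],[0.021,0.041,0,0,0,0,-1],[0.026,0.064,0,0,0,0,-1],[0.028,0.089,0,0,0,0,-1],[0.025,0.114,0,0,0,0,-1],[0.018,0.139,0,0,0,0,-1],[0.007,0.163,0,0,0,0,-1],[-0.01,0.186,0,0,0,0,-1],[-0.03,0.205,0,0,0,0,-1],[-0.054,0.22,0,0,0,0,-1],[-0.081,0.231,0,0,0,0,-1],[-0.111,0.236,0,0,0,0,-1]]
[[-0.03,-0.001,0,0,0,0,-1],[-0.061,-0.008,0,0,0,0,-1],[-0.09,-0.022,0,0,0,0,-1],[-0.115,-0.042,0,0,0,0,-1],[-0.137,-0.067,0,0,0,0,-1],[-0.152,-0.097,0,0,0,0,-1],[-0.16,-0.131,0,0,0,0,-1],[-0.16,-0.166,0,0,0,0,-1],[-0.152,-0.201,0,0,0,0,-1],[-0.136,-0.233,0,0,0,0,-1],[-0.112,-0.261,0,0,0,0,-1],[-0.081,-0.283,0,0,0,0,-1]]
[[0.036,-0.013,0,0,0,0,-1],[0.075,-0.016,0,0,0,0,-1],[0.114,-0.01,0,0,0,0,-1],[0.151,0.007,0,0,0,0,-1],[0.182,0.034,0,0,0,0,-1],[0.205,0.069,0,0,0,0,-1],[0.218,0.109,0,0,0,0,-1],[0.219,0.152,0,0,0,0,-1],[0.207,0.194,0,0,0,0,-1],[0.184,0.231,0,0,0,0,-1],[0.15,0.26,0,0,0,0,-1],[0.108,0.278,0,0,0,0,-1]]
```

```bash
python3 -m handwheel '[[0.012,0.019,0,0,0,0,-1],[0.021,0.041,0,0,0,0,-1],[0.026,0.064,0,0,0,0,-1],[0.028,0.089,0,0,0,0,-1],[0.025,0.114,0,0,0,0,-1],[0.018,0.139,0,0,0,0,-1],[0.007,0.163,0,0,0,0,-1],[-0.01,0.186,0,0,0,0,-1],[-0.03,0.205,0,0,0,0,-1],[-0.054,0.22,0,0,0,0,-1],[-0.081,0.231,0,0,0,0,-1],[-0.111,0.236,0,0,0,0,-1]]' |grep eef
python3 w.py read
python3 -m handwheel '[[-0.03,-0.001,0,0,0,0,-1],[-0.061,-0.008,0,0,0,0,-1],[-0.09,-0.022,0,0,0,0,-1],[-0.115,-0.042,0,0,0,0,-1],[-0.137,-0.067,0,0,0,0,-1],[-0.152,-0.097,0,0,0,0,-1],[-0.16,-0.131,0,0,0,0,-1],[-0.16,-0.166,0,0,0,0,-1],[-0.152,-0.201,0,0,0,0,-1],[-0.136,-0.233,0,0,0,0,-1],[-0.112,-0.261,0,0,0,0,-1],[-0.081,-0.283,0,0,0,0,-1]]'|grep eef
python3 w.py read; python3 w.py fit; python3 -c "
import json;D=json.load(open('w.json'));print(D['phi'],D['c'])"
```

```text
eef_pos: [0.4986, 0.0239, 0.2558]
READ [9.925, 0.44999030804331425] 105.41088 [-6.6  5.5 10.3] 0.227
eef_pos: [0.5334, -0.089, 0.2559]
READ [11.475, 0.5551479415847994] 109.14888 [2.4 9.5 7.8] 0.229
k,gi,bias [0.66828447 6.23818395 0.00770254] now (np.float64(0.7060226231918866), np.float64(-0.03984163308863861)) 
 [[0.087, 0.105], [0.198, 0.202], [0.31, 0.328], [0.45, 0.44], [0.555, 0.57]]
w for .67: 2.318668180353974
-10.736500000000001 [-0.015299999999999994, 0.057800000000000025]
```

```bash
python3 -m handwheel '[[0.036,-0.013,0,0,0,0,-1],[0.075,-0.016,0,0,0,0,-1],[0.114,-0.01,0,0,0,0,-1],[0.151,0.007,0,0,0,0,-1],[0.182,0.034,0,0,0,0,-1],[0.205,0.069,0,0,0,0,-1],[0.218,0.109,0,0,0,0,-1],[0.219,0.152,0,0,0,0,-1],[0.207,0.194,0,0,0,0,-1],[0.184,0.231,0,0,0,0,-1],[0.15,0.26,0,0,0,0,-1],[0.108,0.278,0,0,0,0,-1]]'|grep eef
sed -i 's/r=reading(xp/r=reading(fn="pics\/r%d.png"%len(D["log"]),xp/' w.py
python3 w.py read; python3 w.py fit; python3 w.py plan 2.38 2.38 3
python3 - <<'E'
import cv2
a=cv2.imread("pics/r5.png")[145:275,140:290];cv2.imwrite("pics/e.png",cv2.resize(a,(690,598),interpolation=cv2.INTER_CUBIC))
E
```

```text
eef_pos: [0.4867, 0.0213, 0.2558]
READ [13.025, 0.6702131029739691] 108.070045 [-8.5  3.3 12.2] 0.227
k,gi,bias [6.51637710e-01 6.22993846e+00 3.08988720e-03] now (np.float64(0.687191392767462), np.float64(-0.039444514443051595)) 
 [[0.087, 0.103], [0.198, 0.198], [0.31, 0.321], [0.45, 0.429], [0.555, 0.555], [0.67, 0.685]]
w for .67: 2.374757890369725
[[-0.044,0.005,0,0,0,0,-1],[-0.088,-0.003,0,0,0,0,-1],[-0.127,-0.024,0,0,0,0,-1],[-0.159,-0.055,0,0,0,0,-1],[-0.18,-0.094,0,0,0,0,-1],[-0.188,-0.138,0,0,0,0,-1],[-0.183,-0.182,0,0,0,0,-1],[-0.166,-0.223,0,0,0,0,-1],[-0.138,-0.257,0,0,0,0,-1],[-0.1,-0.281,0,0,0,0,-1],[-0.057,-0.293,0,0,0,0,-1],[-0.013,-0.292,0,0,0,0,-1]]
[[0.042,0.014,0,0,0,0,-1],[0.079,0.039,0,0,0,0,-1],[0.106,0.074,0,0,0,0,-1],[0.121,0.116,0,0,0,0,-1],[0.124,0.16,0,0,0,0,-1],[0.114,0.204,0,0,0,0,-1],[0.091,0.242,0,0,0,0,-1],[0.058,0.272,0,0,0,0,-1],[0.018,0.291,0,0,0,0,-1],[-0.026,0.297,0,0,0,0,-1],[-0.07,0.291,0,0,0,0,-1],[-0.11,0.271,0,0,0,0,-1]]
[[-0.032,-0.03,0,0,0,0,-1],[-0.055,-0.068,0,0,0,0,-1],[-0.065,-0.111,0,0,0,0,-1],[-0.062,-0.156,0,0,0,0,-1],[-0.046,-0.197,0,0,0,0,-1],[-0.018,-0.232,0,0,0,0,-1],[0.018,-0.258,0,0,0,0,-1],[0.06,-0.271,0,0,0,0,-1],[0.105,-0.272,0,0,0,0,-1],[0.147,-0.26,0,0,0,0,-1],[0.185,-0.235,0,0,0,0,-1],[0.213,-0.201,0,0,0,0,-1]][ WARN:0@4.175] global loadsave.cpp:1063 imwrite_ Unsupported depth image for selected encoder is fallbacked to CV_8U.
```

View pics/e.png

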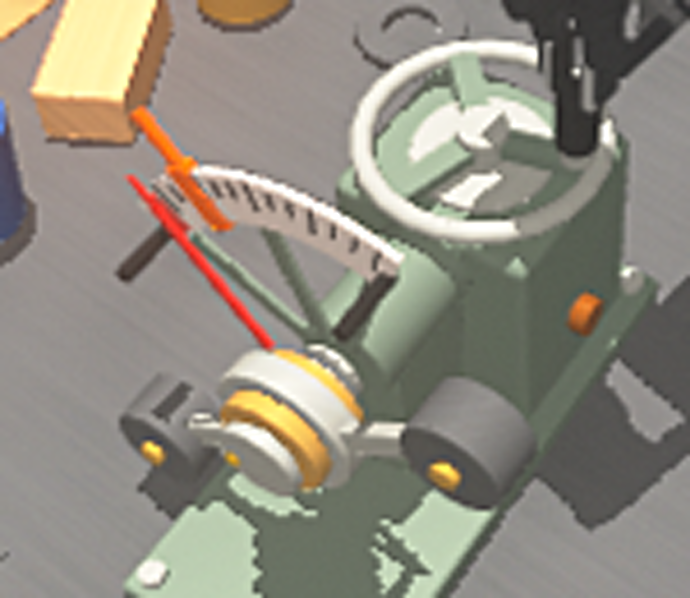

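```bash
python3 - <<'E'
s=open("w.py").read()
s=s.replace('[(0,round(pause/h))]:','([] if len(s)>12 else [(0,round(pause/h))]):').replace("if n!=10: out","if n!=10: out")
s=s.replace('plan(w0+(w1-w0)*(np.arange(n)+.5)/n)','ws=w0+(w1-w0)*(np.arange(n)+.5)/n;ws[:2]+=.2*w0;plan(ws)')
open("w.py","w").write(s)
import json
D=json.load(open("w.json"));D["seg"]=D["seg"][:6];D["c"]=[-.0153,.0578];D["phi"]=-10.7365
json.dump(D,open("w.json","w"))
E
python3 - <<'E'
import json,numpy as np
from w import sim,D
from h import *
for n,f in (("scene",(168.7,184.1)),):
    p=eyes.camera_params(n);C=-p["R"].T@p["t"]
    for xs in (.081,.0838,.0865):
        d=p["R"].T@np.linalg.inv(p["K"])@np.append(f,1);t=(xs+.1-(C-HUB)@ex)/(d@ex);X=C+t*d-HUB
        print(xs,np.arctan2(-X@ey,X[2]-.16),np.hypot(X@ey,X[2]-.16))
for w in (2.3,2.35,2.4):
    S=D["seg"]+[[w*1.2]*2+[w]*46]
    S[6]=S[6]; tr=sim(.652,S,gi=6.23)[1];print(w,tr[124*6::20].round(2).tolist())
E
python3 w.py plan 2.35 2.35 3
```

```text
0.081 0.7003100544353873 0.16128162445193645
0.0838 0.6633958746751437 0.16296506158695237
0.0865 0.6285596693239184 0.16479430906301082
2.3 [0.69, 0.7, 0.71, 0.7, 0.68, 0.65, 0.63, 0.61, 0.61, 0.62, 0.63, 0.65, 0.66, 0.67, 0.67, 0.66, 0.65, 0.64, 0.63, 0.63, 0.63, 0.64, 0.64, 0.65]
2.35 [0.69, 0.7, 0.72, 0.72, 0.7, 0.68, 0.65, 0.64, 0.63, 0.63, 0.64, 0.66, 0.67, 0.68, 0.69, 0.68, 0.67, 0.66, 0.65, 0.65, 0.65, 0.65, 0.66, 0.66]
2.4 [0.69, 0.7, 0.73, 0.74, 0.73, 0.71, 0.68, 0.66, 0.65, 0.64, 0.65, 0.67, 0.68, 0.69, 0.7, 0.7, 0.69, 0.69, 0.68, 0.67, 0.67, 0.67, 0.67, 0.68]
[[-0.052,0.005,0,0,0,0,-1],[-0.103,-0.009,0,0,0,0,-1],[-0.139,-0.034,0,0,0,0,-1],[-0.167,-0.068,0,0,0,0,-1],[-0.184,-0.108,0,0,0,0,-1],[-0.188,-0.152,0,0,0,0,-1],[-0.179,-0.195,0,0,0,0,-1],[-0.159,-0.234,0,0,0,0,-1],[-0.128,-0.265,0,0,0,0,-1],[-0.089,-0.286,0,0,0,0,-1],[-0.046,-0.294,0,0,0,0,-1],[-0.002,-0.29,0,0,0,0,-1]]
[[0.04,0.017,0,0,0,0,-1],[0.074,0.044,0,0,0,0,-1],[0.099,0.081,0,0,0,0,-1],[0.112,0.122,0,0,0,0,-1],[0.112,0.166,0,0,0,0,-1],[0.1,0.209,0,0,0,0,-1],[0.076,0.245,0,0,0,0,-1],[0.042,0.273,0,0,0,0,-1],[0.002,0.291,0,0,0,0,-1],[-0.042,0.295,0,0,0,0,-1],[-0.085,0.287,0,0,0,0,-1],[-0.124,0.267,0,0,0,0,-1]]
[[-0.031,-0.031,0,0,0,0,-1],[-0.053,-0.069,0,0,0,0,-1],[-0.062,-0.112,0,0,0,0,-1],[-0.058,-0.156,0,0,0,0,-1],[-0.042,-0.196,0,0,0,0,-1],[-0.015,-0.231,0,0,0,0,-1],[0.021,-0.256,0,0,0,0,-1],[0.063,-0.269,0,0,0,0,-1],[0.107,-0.27,0,0,0,0,-1],[0.149,-0.258,0,0,0,0,-1],[0.186,-0.235,0,0,0,0,-1],[0.215,-0.201,0,0,0,0,-1]]
```

```bash
python3 -m handwheel '[[-0.052,0.005,0,0,0,0,-1],[-0.103,-0.009,0,0,0,0,-1],[-0.139,-0.034,0,0,0,0,-1],[-0.167,-0.068,0,0,0,0,-1],[-0.184,-0.108,0,0,0,0,-1],[-0.188,-0.152,0,0,0,0,-1],[-0.179,-0.195,0,0,0,0,-1],[-0.159,-0.234,0,0,0,0,-1],[-0.128,-0.265,0,0,0,0,-1],[-0.089,-0.286,0,0,0,0,-1],[-0.046,-0.294,0,0,0,0,-1],[-0.002,-0.29,0,0,0,0,-1]]' |grep -E "eef|cont"
python3 -m handwheel '[[0.04,0.017,0,0,0,0,-1],[0.074,0.044,0,0,0,0,-1],[0.099,0.081,0,0,0,0,-1],[0.112,0.122,0,0,0,0,-1],[0.112,0.166,0,0,0,0,-1],[0.1,0.209,0,0,0,0,-1],[0.076,0.245,0,0,0,0,-1],[0.042,0.273,0,0,0,0,-1],[0.002,0.291,0,0,0,0,-1],[-0.042,0.295,0,0,0,0,-1],[-0.085,0.287,0,0,0,0,-1],[-0.124,0.267,0,0,0,0,-1]]' |grep -E "eef|cont"
python3 w.py read
python3 -m handwheel '[[-0.031,-0.031,0,0,0,0,-1],[-0.053,-0.069,0,0,0,0,-1],[-0.062,-0.112,0,0,0,0,-1],[-0.058,-0.156,0,0,0,0,-1],[-0.042,-0.196,0,0,0,0,-1],[-0.015,-0.231,0,0,0,0,-1],[0.021,-0.256,0,0,0,0,-1],[0.063,-0.269,0,0,0,0,-1],[0.107,-0.27,0,0,0,0,-1],[0.149,-0.258,0,0,0,0,-1],[0.186,-0.235,0,0,0,0,-1],[0.215,-0.201,0,0,0,0,-1]]' |grep -E "eef|cont"
python3 w.py read
python3 - <<'E'
from h import *
im=eyes.read_camera("side");cv2.imwrite("pics/s8.png",im[:,:,::-1])
a=im[85:195,170:300];b=cv2.imread("pics/r7.png")[145:255,140:270,::-1]
cv2.imwrite("pics/f.png",cv2.resize(np.hstack([a,b])[:,:,::-1],(800,338),interpolation=cv2.INTER_CUBIC))
s=monitor.get_state();print(s["time"])
E
```

```text
eef_pos: [0.4926, -0.0946, 0.256]
contact_force: [9.4, 7.5, 4.6]
eef_pos: [0.5393, 0.0139, 0.2559]
contact_force: [-5.2, 6.4, 10.2]
READ [16.075, 0.6850061017848302] 103.321266 [-5.2  6.4 10.2] 0.224
eef_pos: [0.4564, -0.0707, 0.256]
contact_force: [10.5, -2.4, 3.2]
READ [17.625, 0.6225259894627706] 118.98091 [10.5 -2.4  3.2] 0.228
17.725[ WARN:0@3.761] global loadsave.cpp:1063 imwrite_ Unsupported depth image for selected encoder is fallbacked to CV_8U.
[ WARN:0@3.738] global loadsave.cpp:1063 imwrite_ Unsupported depth image for selected encoder is fallbacked to CV_8U.
```

View pics/f.png

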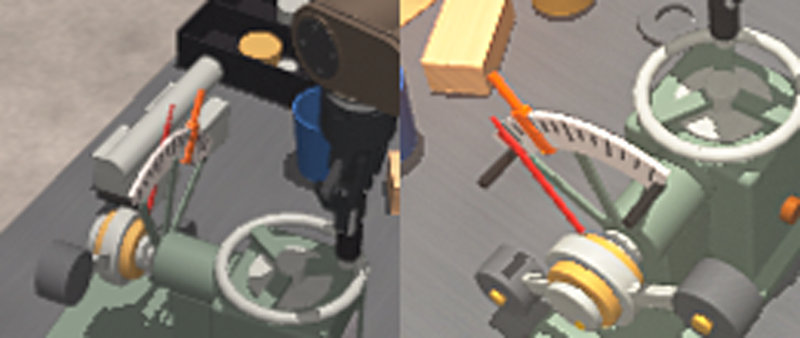

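```bash
cat > mpc.py <<'E'
import numpy as np
from scipy.optimize import least_squares
from w import *
h=.0125
def run(k,ws,gi=6.23):
    """ws: list of (w,duration)"""
    th=v=0;o=[];t=[];tt=0
    for w,d in ws:
        for _ in range(round(d/h)):
            v+=h*(k*(2.5*w-v)-gi*np.sin(th));th+=h*v
        tt+=d;o.append((tt,th,v))
    return np.array(o)
def hist():
    H=[]
    for i,s in enumerate(D["seg"]): H+=[(w,.125) for w in s]+([(0,D["pause"][i])] if D["pause"][i] else [])
    return H
def fitk():
    H=hist();t0=3.775;L=np.array(D["log"])
    def f(q):
        o=run(q[0],H,q[1]);return np.r_[np.interp(L[:,0]-t0,np.r_[0,o[:,0]],np.r_[0,o[:,1]])-L[:,1]-q[2],(q[1]-6.22)*.05,q[2]]/.02
    r=least_squares(f,[.65,6.22,0]);return r.x,f(r.x)[:len(L)]*.02
def mpc(q,target,w0,n,lam=.15):
    H=hist();o=run(q[0],H,q[1])[-1];
    def f(ws):
        th,v=o[1:];e=[]
        for w in ws:
            for _ in range(10):
                v+=h*(q[0]*(2.5*w-v)-q[1]*np.sin(th));th+=h*v
            e+=[th-target if np.isscalar(target) else th-target[len(e)//2],.3*v]
        return np.r_[np.array(e),lam*np.diff(np.r_[w0,ws])]
    r=least_squares(f,np.full(n,w0));e=f(r.x);return r.x,o,(e[0:2*n:2])
E
python3 - <<'E'
import json
D=json.load(open("w.json"));D["pause"]=[.05]*6+[0,.05,.1];json.dump(D,open("w.json","w"))
from h import *
for n,s,d in (("ptr",(169.9,184.05),(225.6,119.5)),("set",(169.9,169.1),(235.3,114.9))):
    X=tri(s,d)[0]-HUB;print(n,X@ex-.1,np.arctan2(-X@ey,X[2]-.16))
import mpc
q,res=mpc.fitk();print(q,res.round(3))
ws,o,e=mpc.mpc(q,.665,2.35,48);print(o,ws.round(2).tolist(),(e+.665).round(3).tolist())
E
```

```text
ptr 0.0835436800268819 0.6340343471713281
set 0.05568377549781234 0.6668887223155227
[6.49975669e-01 6.29546700e+00 2.43281915e-04] [ 0.015 -0.003  0.007 -0.026 -0.008  0.006 -0.023  0.033]
[13.95        0.64261919 -0.29306529] [2.9, 2.9, 2.67, 2.44, 2.28, 2.23, 2.23, 2.27, 2.32, 2.36, 2.38, 2.39, 2.39, 2.39, 2.39, 2.39, 2.39, 2.39, 2.39, 2.39, 2.39, 2.39, 2.39, 2.39, 2.39, 2.39, 2.39, 2.39, 2.39, 2.39, 2.39, 2.39, 2.39, 2.39, 2.39, 2.39, 2.39, 2.39, 2.39, 2.39, 2.39, 2.39, 2.39, 2.39, 2.39, 2.39, 2.39, 2.39] [0.616, 0.607, 0.613, 0.626, 0.64, 0.651, 0.658, 0.663, 0.664, 0.665, 0.665, 0.664, 0.664, 0.664, 0.664, 0.665, 0.665, 0.665, 0.665, 0.665, 0.665, 0.665, 0.665, 0.665, 0.665, 0.665, 0.665, 0.665, 0.665, 0.665, 0.665, 0.665, 0.665, 0.665, 0.665, 0.665, 0.665, 0.665, 0.665, 0.665, 0.665, 0.665, 0.665, 0.665, 0.665, 0.665, 0.665, 0.665]
```

Run:
```python
import mpc,w
ws=[2.9,2.9,2.67,2.44,2.28,2.23,2.23,2.27,2.32,2.36,2.38]+[2.39]*13
w.plan(ws);w.D["pause"]+=[0,.05];w.save()
```

```text
[[0.02,0.05,0,0,0,0,-1],[0.021,0.104,0,0,0,0,-1],[0.005,0.151,0,0,0,0,-1],[-0.023,0.187,0,0,0,0,-1],[-0.057,0.212,0,0,0,0,-1],[-0.097,0.226,0,0,0,0,-1],[-0.138,0.229,0,0,0,0,-1],[-0.18,0.22,0,0,0,0,-1],[-0.218,0.199,0,0,0,0,-1],[-0.249,0.168,0,0,0,0,-1],[-0.269,0.128,0,0,0,0,-1],[-0.277,0.084,0,0,0,0,-1]]
[[0.005,-0.044,0,0,0,0,-1],[0.023,-0.085,0,0,0,0,-1],[0.052,-0.119,0,0,0,0,-1],[0.09,-0.142,0,0,0,0,-1],[0.133,-0.154,0,0,0,0,-1],[0.178,-0.152,0,0,0,0,-1],[0.22,-0.137,0,0,0,0,-1],[0.256,-0.11,0,0,0,0,-1],[0.282,-0.074,0,0,0,0,-1],[0.297,-0.032,0,0,0,0,-1],[0.299,0.012,0,0,0,0,-1],[0.287,0.055,0,0,0,0,-1]]
```

```bash
python3 -m handwheel '[[0.02,0.05,0,0,0,0,-1],[0.021,0.104,0,0,0,0,-1],[0.005,0.151,0,0,0,0,-1],[-0.023,0.187,0,0,0,0,-1],[-0.057,0.212,0,0,0,0,-1],[-0.097,0.226,0,0,0,0,-1],[-0.138,0.229,0,0,0,0,-1],[-0.18,0.22,0,0,0,0,-1],[-0.218,0.199,0,0,0,0,-1],[-0.249,0.168,0,0,0,0,-1],[-0.269,0.128,0,0,0,0,-1],[-0.277,0.084,0,0,0,0,-1]]' |grep -E "eef|cont"
python3 -m handwheel '[[0.005,-0.044,0,0,0,0,-1],[0.023,-0.085,0,0,0,0,-1],[0.052,-0.119,0,0,0,0,-1],[0.09,-0.142,0,0,0,0,-1],[0.133,-0.154,0,0,0,0,-1],[0.178,-0.152,0,0,0,0,-1],[0.22,-0.137,0,0,0,0,-1],[0.256,-0.11,0,0,0,0,-1],[0.282,-0.074,0,0,0,0,-1],[0.297,-0.032,0,0,0,0,-1],[0.299,0.012,0,0,0,0,-1],[0.287,0.055,0,0,0,0,-1]]' |grep -E "eef|cont"
python3 w.py read 2>/dev/null
python3 - <<'E'
import mpc,w
q,res=mpc.fitk();print(q,res.round(3))
ws,o,e=mpc.mpc(q,.665,2.38,36);print(o,ws.round(2).tolist(),(e+.665).round(3).tolist()[::3])
w.plan(ws.round(2));w.D["pause"]+=[0,0,.05];w.save()
E
```

```text
eef_pos: [0.5654, -0.0337, 0.256]
contact_force: [-1.3, 6.6, 9.0]
eef_pos: [0.4485, -0.0164, 0.256]
contact_force: [-5.0, -6.7, 8.0]
READ [20.725, 0.5797949794400229] 115.561104 [-5.  -6.7  8. ] 0.228
[ 0.63436898  6.35829586 -0.00645101] [ 0.019 -0.003  0.003 -0.033 -0.021 -0.012 -0.04   0.015  0.066]
[17.          0.63338678 -0.18421805] [2.81, 2.81, 2.64, 2.48, 2.37, 2.33, 2.34, 2.38, 2.41, 2.44, 2.46, 2.47, 2.48, 2.48, 2.47, 2.47, 2.47, 2.47, 2.47, 2.47, 2.47, 2.47, 2.47, 2.47, 2.47, 2.47, 2.47, 2.47, 2.47, 2.47, 2.47, 2.47, 2.47, 2.47, 2.47, 2.47] [0.617, 0.632, 0.659, 0.665, 0.664, 0.665, 0.665, 0.665, 0.665, 0.665, 0.665, 0.665]
[[-0.029,0.044,0,0,0,0,-1],[-0.071,0.075,0,0,0,0,-1],[-0.118,0.089,0,0,0,0,-1],[-0.164,0.088,0,0,0,0,-1],[-0.206,0.074,0,0,0,0,-1],[-0.242,0.048,0,0,0,0,-1],[-0.268,0.013,0,0,0,0,-1],[-0.284,-0.028,0,0,0,0,-1],[-0.287,-0.073,0,0,0,0,-1],[-0.276,-0.117,0,0,0,0,-1],[-0.252,-0.156,0,0,0,0,-1],[-0.217,-0.187,0,0,0,0,-1]]
[[0.043,-0.018,0,0,0,0,-1],[0.089,-0.022,0,0,0,0,-1],[0.134,-0.012,0,0,0,0,-1],[0.174,0.011,0,0,0,0,-1],[0.205,0.045,0,0,0,0,-1],[0.224,0.087,0,0,0,0,-1],[0.23,0.133,0,0,0,0,-1],[0.221,0.178,0,0,0,0,-1],[0.199,0.218,0,0,0,0,-1],[0.166,0.25,0,0,0,0,-1],[0.124,0.271,0,0,0,0,-1],[0.079,0.277,0,0,0,0,-1]]
[[-0.046,-0.007,0,0,0,0,-1],[-0.087,-0.028,0,0,0,0,-1],[-0.12,-0.06,0,0,0,0,-1],[-0.141,-0.101,0,0,0,0,-1],[-0.149,-0.146,0,0,0,0,-1],[-0.143,-0.192,0,0,0,0,-1],[-0.123,-0.234,0,0,0,0,-1],[-0.092,-0.268,0,0,0,0,-1],[-0.052,-0.29,0,0,0,0,-1],[-0.006,-0.299,0,0,0,0,-1],[0.04,-0.294,0,0,0,0,-1],[0.082,-0.276,0,0,0,0,-1]]
```

```bash
cat >> mpc.py <<'E'
def run2(k,gi,x,ws):
    th,v=x;o=[(0,th,v)];tt=0
    for w,d in ws:
        for _ in range(max(1,round(d/h))):
            v+=h*(k*(2.5*w-v)-gi*np.sin(th));th+=h*v
        tt+=d;o.append((tt,th,v))
    return np.array(o)
def fitx(i0=5,k0=.64,gi=6.22):
    """free state at reading i0 and k, from readings i0.. ; returns k,state now"""
    H=hist();L=np.array(D["log"]);tt=3.775;n=0
    while tt<L[i0,0]-.01: tt+=H[n][1];n+=1
    H=H[n:]
    def f(q):
        o=run2(q[0],gi,q[1:],H);return np.r_[(np.interp(L[i0:,0]-tt,o[:,0],o[:,1])-L[i0:,1])/.015,(q[0]-k0)/.015,(q[2]-.08)/.1]
    r=least_squares(f,[k0,L[i0,1],.08]);return r.x,run2(r.x[0],gi,r.x[1:],H),f(r.x)[:-2]*.015
def mpcx(k,gi,x,target,w0,n,lam=.15,wend=None):
    T=np.broadcast_to(target,n)
    def f(ws):
        o=run2(k,gi,x,[(w,.125) for w in ws])[1:]
        return np.r_[o[:,1]-T,.3*(o[:,2]-np.gradient(T)*8),lam*np.diff(np.r_[w0,ws])]
    r=least_squares(f,np.full(n,w0),bounds=(0,4.2));return r.x,run2(k,gi,x,[(w,.125) for w in r.x])
E
python3 - <<'E'
import mpc,w,numpy as np
w.D["seg"]=w.D["seg"][:-3];w.D["pause"]=w.D["pause"][:-3]
w.D["phi"]=sum(-x/8 for s in w.D["seg"] for x in s)+.176
w.D["c"]=(.06*np.array([np.cos(w.D["phi"]),np.sin(w.D["phi"])])).tolist();w.save();print("phi deg",np.degrees(w.D["phi"])%360, w.D["c"])
for i0 in (3,5):
    q,o,r=mpc.fitx(i0);print(q,o[-1],r.round(3)); print("trace",o[::4,1].round(2).tolist())
E
```

```text
phi deg 156.456240722355 [-0.05500531589720769, 0.023966961072451203]
[0.6280822  0.434628   0.11264078] [10.85        0.6424023  -0.18314192] [-0.015 -0.031 -0.007 -0.039  0.016  0.068]
trace [0.43, 0.43, 0.45, 0.51, 0.53, 0.56, 0.63, 0.66, 0.69, 0.66, 0.62, 0.6, 0.63, 0.64, 0.59, 0.6, 0.64, 0.6, 0.64, 0.65, 0.65, 0.65, 0.65]
[0.61611514 0.68066882 0.2433883 ] [ 7.75        0.62338811 -0.17107109] [ 0.01  -0.032 -0.012  0.049]
trace [0.68, 0.72, 0.69, 0.6, 0.56, 0.59, 0.64, 0.62, 0.58, 0.59, 0.58, 0.61, 0.64, 0.64, 0.63, 0.63, 0.62]
```

Run:
```python
import mpc,w
ws,o=mpc.mpcx(.628,6.22,(.575,-.17),.665,2.44,24);print(ws.round(2).tolist(),o[::2,1].round(3).tolist())
w.plan(ws[:12].round(2));w.D["pause"]+=[.05];w.save()
```

```text
[2.89, 2.8, 2.54, 2.31, 2.2, 2.18, 2.23, 2.29, 2.36, 2.4, 2.43, 2.44, 2.45, 2.45, 2.44, 2.44, 2.44, 2.44, 2.44, 2.44, 2.44, 2.44, 2.44, 2.44] [0.575, 0.572, 0.612, 0.647, 0.661, 0.664, 0.664, 0.664, 0.664, 0.665, 0.665, 0.665, 0.665]
[[-0.03,0.045,0,0,0,0,-1],[-0.072,0.075,0,0,0,0,-1],[-0.118,0.089,0,0,0,0,-1],[-0.161,0.088,0,0,0,0,-1],[-0.2,0.076,0,0,0,0,-1],[-0.235,0.054,0,0,0,0,-1],[-0.262,0.023,0,0,0,0,-1],[-0.281,-0.015,0,0,0,0,-1],[-0.288,-0.059,0,0,0,0,-1],[-0.281,-0.103,0,0,0,0,-1],[-0.261,-0.144,0,0,0,0,-1],[-0.23,-0.178,0,0,0,0,-1]]
```

```bash
python3 -m handwheel '[[-0.03,0.045,0,0,0,0,-1],[-0.072,0.075,0,0,0,0,-1],[-0.118,0.089,0,0,0,0,-1],[-0.161,0.088,0,0,0,0,-1],[-0.2,0.076,0,0,0,0,-1],[-0.235,0.054,0,0,0,0,-1],[-0.262,0.023,0,0,0,0,-1],[-0.281,-0.015,0,0,0,0,-1],[-0.288,-0.059,0,0,0,0,-1],[-0.281,-0.103,0,0,0,0,-1],[-0.261,-0.144,0,0,0,0,-1],[-0.23,-0.178,0,0,0,0,-1]]' |grep -E "eef|cont"
python3 w.py read 2>/dev/null
python3 - <<'E'
import mpc,w,json
for i0 in (5,7):
    q,o,r=mpc.fitx(i0,.635);print(q,o[-1],r.round(3)); print("trace",o[::3,1].round(2).tolist())
E
```

```text
eef_pos: [0.5427, -0.083, 0.2561]
contact_force: [0.4, 10.8, 8.6]
READ [22.275, 0.7548929247664663] 121.12935 [ 0.4 10.8  8.6] 0.225
[0.64106368 0.68014893 0.38353059] [ 9.3         0.63829072 -0.16007597] [ 0.01  -0.008  0.015  0.075 -0.112]
trace [0.68, 0.75, 0.79, 0.75, 0.66, 0.58, 0.56, 0.6, 0.66, 0.67, 0.64, 0.62, 0.63, 0.62, 0.59, 0.64, 0.67, 0.68, 0.67, 0.67, 0.66, 0.65, 0.63, 0.66, 0.65, 0.64]
[ 0.65785653  0.59490928 -0.27472957] [ 4.7         0.69177019 -0.15184442] [-0.028  0.049 -0.059]
trace [0.59, 0.47, 0.53, 0.65, 0.75, 0.79, 0.76, 0.7, 0.64, 0.6, 0.63, 0.67, 0.68, 0.69]
```

```bash
python3 - <<'E'
import numpy as np
from scipy.optimize import least_squares
E=np.array([(.5646,-.0453,.5,1.5),(.5359,-.0876,-.4,7.9),(.4583,-.073,6.8,.6),(.4986,.0239,-6.6,5.5),(.5334,-.089,2.4,9.5),(.4867,.0213,-8.5,3.3),(.4926,-.0946,9.4,7.5),(.5393,.0139,-5.2,6.4),(.4564,-.0707,10.5,-2.4),(.5654,-.0337,-1.3,6.6),(.4485,-.0164,-5,-6.7),(.5427,-.083,.4,10.8)])
f=lambda q:np.hypot(E[:,0]-q[0],E[:,1]-q[1])-q[2]
r=least_squares(f,[.504,-.0368,.06]);print(r.x,(f(r.x)*1e3).round(2))
d=E[:,:2]-[.504,-.0368];p=np.arctan2(d[:,1],d[:,0]);F=E[:,2:]
rad=np.cos(p)*F[:,0]+np.sin(p)*F[:,1];tan=np.sin(p)*F[:,0]-np.cos(p)*F[:,1]
for a in zip(np.degrees(p).round(),(np.hypot(*d.T)*1e3).round(1),rad.round(1),tan.round(1)):print(*map(float,a))
E
python3 - <<'E'
import mpc,w,numpy as np
from scipy.optimize import least_squares
L=np.array(w.D["log"]);H=mpc.hist()
# phase model: wheel angle = phi + a cos phi + b sin phi ; pause factor p
def f(q,full=False):
    k,a,b,p=q[:4];phi=.176;ws=[]
    g=lambda x:x+a*np.cos(x)+b*np.sin(x)
    for wv,d in H:
        if wv==0: ws.append((0 if p>1e8 else 0,d));continue
        for _ in range(2):
            n=phi-wv*d/2; ws.append(((g(phi)-g(n))/(d/2),d/2));phi=n
    o=mpc.run2(k,q[4],(0,0),ws)
    if full:return o
    return np.r_[np.interp(L[:,0]-3.775,o[:,0],o[:,1])-L[:,1],(q[4]-6.22)*.05,q[1]*.1,q[2]*.1]/.015
for st in ([.64,0,0,0,6.22],[.64,.03,.03,0,6.22],[.64,-.03,-.03,0,6.22]):
    r=least_squares(f,st);print(r.x,(r.fun*.015).round(3))
E
```

```text
[ 0.50537554 -0.03581554  0.06009848] [-0.12  0.01 -0.11  0.    0.02 -0.01  0.06  0.09  0.03 -0.04 -0.    0.06]
-8.0 61.2 0.3 -1.6
-58.0 60.0 -6.9 -3.9
-142.0 58.3 -5.7 -3.8
95.0 60.9 6.1 -6.1
-61.0 59.9 -7.1 -6.8
107.0 60.6 5.6 -7.2
-101.0 58.9 -9.2 -7.8
55.0 61.8 2.3 -7.9
-145.0 58.4 -7.2 -8.0
3.0 61.5 -1.0 -6.7
160.0 59.1 2.4 -8.0
-50.0 60.3 -8.0 -7.2
[ 0.64762026 -0.04072545  0.01527267  0.02348899  6.16947751] [ 0.018 -0.004 -0.003 -0.004  0.004  0.002  0.001 -0.002 -0.    -0.001
 -0.003 -0.004  0.002]
[ 0.64761999 -0.04072547  0.01527264  0.38888713  6.16947481] [ 0.018 -0.004 -0.003 -0.004  0.004  0.002  0.001 -0.002 -0.    -0.001
 -0.003 -0.004  0.002]
[ 0.64761954 -0.04072552  0.01527257  0.07071311  6.16947045] [ 0.018 -0.004 -0.003 -0.004  0.004  0.002  0.001 -0.002 -0.    -0.001
 -0.003 -0.004  0.002]
```

```bash
cat > p2.py <<'E'
import mpc,w,numpy as np,sys
from scipy.optimize import least_squares,brentq
L=np.array(w.D["log"])
def G(q): return lambda x:x+q[1]*np.cos(x)+q[2]*np.sin(x)
def wheel(q):
    phi=.176;ws=[];g=G(q)
    for wv,d in mpc.hist():
        if wv==0: ws.append((0,d));continue
        for _ in range(2):
            n=phi-wv*d/2; ws.append(((g(phi)-g(n))/(d/2),d/2));phi=n
    return ws
def f(q):
    o=mpc.run2(q[0],q[3],(0,0),wheel(q))
    return np.r_[np.interp(L[:,0]-3.775,o[:,0],o[:,1])-L[:,1],(q[3]-6.22)*.05,q[1]*.1,q[2]*.1]/.015
def go(target,n,pauses,w0,lam=.15):
    r=least_squares(f,[.6476,-.04,.015,6.17]);q=r.x;o=mpc.run2(q[0],q[3],(0,0),wheel(q))
    print("q",q.round(4),"res",(r.fun[:-3]*.015).round(3),"now",o[-1].round(3))
    ws,tr=mpc.mpcx(q[0],q[3],o[-1,1:],target,w0,n,lam)
    print(ws.round(2).tolist(),"\nth",tr[::2,1].round(2).tolist(),"v end",tr[-1,2].round(3))
    g=G(q);phi=w.D["phi"];psi=g(phi);cmd=[]
    for x in ws:
        psi-=x/8;nphi=brentq(lambda p:g(p)-psi,psi-.3,psi+.3);cmd.append((phi-nphi)*8);phi=nphi
    w.plan(np.array(cmd));w.D["pause"]+=pauses;w.save()
E
python3 - <<'E'
import p2
p2.go(.665,24,[0,.05],2.35)
E
```

```text
q [ 0.6476 -0.0407  0.0153  6.1695] res [ 0.018 -0.004 -0.003 -0.004  0.004  0.002  0.001 -0.002 -0.    -0.001] now [18.55   0.746 -0.223]
[2.57, 2.66, 2.65, 2.58, 2.5, 2.43, 2.39, 2.36, 2.35, 2.35, 2.35, 2.35, 2.35, 2.35, 2.35, 2.35, 2.35, 2.35, 2.35, 2.35, 2.35, 2.35, 2.35, 2.35] 
th [0.75, 0.7, 0.67, 0.67, 0.67, 0.67, 0.67, 0.67, 0.67, 0.67, 0.67, 0.67, 0.67] v end -0.0
[[0.043,-0.023,0,0,0,0,-1],[0.094,-0.032,0,0,0,0,-1],[0.144,-0.023,0,0,0,0,-1],[0.188,0.002,0,0,0,0,-1],[0.22,0.039,0,0,0,0,-1],[0.238,0.082,0,0,0,0,-1],[0.242,0.127,0,0,0,0,-1],[0.233,0.171,0,0,0,0,-1],[0.212,0.209,0,0,0,0,-1],[0.181,0.239,0,0,0,0,-1],[0.143,0.259,0,0,0,0,-1],[0.102,0.268,0,0,0,0,-1]]
[[-0.042,-0.004,0,0,0,0,-1],[-0.082,-0.018,0,0,0,0,-1],[-0.116,-0.044,0,0,0,0,-1],[-0.141,-0.078,0,0,0,0,-1],[-0.156,-0.118,0,0,0,0,-1],[-0.159,-0.161,0,0,0,0,-1],[-0.15,-0.204,0,0,0,0,-1],[-0.128,-0.242,0,0,0,0,-1],[-0.095,-0.273,0,0,0,0,-1],[-0.055,-0.293,0,0,0,0,-1],[-0.01,-0.3,0,0,0,0,-1],[0.036,-0.293,0,0,0,0,-1]]
```

```bash
python3 -m handwheel '[[0.043,-0.023,0,0,0,0,-1],[0.094,-0.032,0,0,0,0,-1],[0.144,-0.023,0,0,0,0,-1],[0.188,0.002,0,0,0,0,-1],[0.22,0.039,0,0,0,0,-1],[0.238,0.082,0,0,0,0,-1],[0.242,0.127,0,0,0,0,-1],[0.233,0.171,0,0,0,0,-1],[0.212,0.209,0,0,0,0,-1],[0.181,0.239,0,0,0,0,-1],[0.143,0.259,0,0,0,0,-1],[0.102,0.268,0,0,0,0,-1]]' |grep -E "eef|cont"
python3 -m handwheel '[[-0.042,-0.004,0,0,0,0,-1],[-0.082,-0.018,0,0,0,0,-1],[-0.116,-0.044,0,0,0,0,-1],[-0.141,-0.078,0,0,0,0,-1],[-0.156,-0.118,0,0,0,0,-1],[-0.159,-0.161,0,0,0,0,-1],[-0.15,-0.204,0,0,0,0,-1],[-0.128,-0.242,0,0,0,0,-1],[-0.095,-0.273,0,0,0,0,-1],[-0.055,-0.293,0,0,0,0,-1],[-0.01,-0.3,0,0,0,0,-1],[0.036,-0.293,0,0,0,0,-1]]' |grep -E "eef|cont"
python3 w.py read 2>/dev/null
python3 - <<'E'
import p2
p2.go(.665,36,[0,0,.05],2.35)
E
```

```text
eef_pos: [0.4988, 0.024, 0.2559]
contact_force: [-8.1, 4.0, 12.5]
eef_pos: [0.4891, -0.0938, 0.2561]
contact_force: [9.3, 7.3, 4.7]
READ [25.325, 0.6500464509343674] 125.13843 [9.3 7.3 4.7] 0.227
q [ 0.6422 -0.0404  0.0127  6.1274] res [ 0.017 -0.004 -0.003 -0.005  0.001  0.004  0.002 -0.005  0.    -0.006
  0.009] now [21.6    0.653 -0.185]
[2.69, 2.68, 2.54, 2.39, 2.29, 2.26, 2.26, 2.28, 2.31, 2.33, 2.35, 2.36, 2.36, 2.36, 2.36, 2.35, 2.35, 2.35, 2.35, 2.35, 2.35, 2.35, 2.35, 2.36, 2.36, 2.36, 2.36, 2.36, 2.36, 2.36, 2.36, 2.36, 2.36, 2.36, 2.36, 2.36] 
th [0.65, 0.63, 0.64, 0.66, 0.66, 0.66, 0.66, 0.66, 0.66, 0.66, 0.66, 0.66, 0.66, 0.66, 0.66, 0.66, 0.66, 0.66, 0.66] v end -0.0
[[0.046,0.024,0,0,0,0,-1],[0.081,0.062,0,0,0,0,-1],[0.1,0.107,0,0,0,0,-1],[0.104,0.152,0,0,0,0,-1],[0.095,0.195,0,0,0,0,-1],[0.076,0.231,0,0,0,0,-1],[0.047,0.261,0,0,0,0,-1],[0.011,0.282,0,0,0,0,-1],[-0.029,0.292,0,0,0,0,-1],[-0.071,0.291,0,0,0,0,-1],[-0.111,0.278,0,0,0,0,-1],[-0.146,0.254,0,0,0,0,-1]]
[[-0.027,-0.033,0,0,0,0,-1],[-0.044,-0.072,0,0,0,0,-1],[-0.049,-0.115,0,0,0,0,-1],[-0.042,-0.158,0,0,0,0,-1],[-0.022,-0.198,0,0,0,0,-1],[0.009,-0.23,0,0,0,0,-1],[0.049,-0.252,0,0,0,0,-1],[0.094,-0.261,0,0,0,0,-1],[0.139,-0.256,0,0,0,0,-1],[0.181,-0.237,0,0,0,0,-1],[0.216,-0.207,0,0,0,0,-1],[0.239,-0.168,0,0,0,0,-1]]
[[0.011,0.043,0,0,0,0,-1],[0.008,0.088,0,0,0,0,-1],[-0.007,0.129,0,0,0,0,-1],[-0.033,0.164,0,0,0,0,-1],[-0.067,0.189,0,0,0,0,-1],[-0.107,0.204,0,0,0,0,-1],[-0.15,0.207,0,0,0,0,-1],[-0.191,0.198,0,0,0,0,-1],[-0.228,0.177,0,0,0,0,-1],[-0.258,0.148,0,0,0,0,-1],[-0.279,0.11,0,0,0,0,-1],[-0.288,0.068,0,0,0,0,-1]]
```

```bash
python3 -m handwheel '[[0.046,0.024,0,0,0,0,-1],[0.081,0.062,0,0,0,0,-1],[0.1,0.107,0,0,0,0,-1],[0.104,0.152,0,0,0,0,-1],[0.095,0.195,0,0,0,0,-1],[0.076,0.231,0,0,0,0,-1],[0.047,0.261,0,0,0,0,-1],[0.011,0.282,0,0,0,0,-1],[-0.029,0.292,0,0,0,0,-1],[-0.071,0.291,0,0,0,0,-1],[-0.111,0.278,0,0,0,0,-1],[-0.146,0.254,0,0,0,0,-1]]' |grep -E "eef|cont"
python3 -m handwheel '[[-0.027,-0.033,0,0,0,0,-1],[-0.044,-0.072,0,0,0,0,-1],[-0.049,-0.115,0,0,0,0,-1],[-0.042,-0.158,0,0,0,0,-1],[-0.022,-0.198,0,0,0,0,-1],[0.009,-0.23,0,0,0,0,-1],[0.049,-0.252,0,0,0,0,-1],[0.094,-0.261,0,0,0,0,-1],[0.139,-0.256,0,0,0,0,-1],[0.181,-0.237,0,0,0,0,-1],[0.216,-0.207,0,0,0,0,-1],[0.239,-0.168,0,0,0,0,-1]]' |grep -E "eef|cont"
python3 -m handwheel '[[0.011,0.043,0,0,0,0,-1],[0.008,0.088,0,0,0,0,-1],[-0.007,0.129,0,0,0,0,-1],[-0.033,0.164,0,0,0,0,-1],[-0.067,0.189,0,0,0,0,-1],[-0.107,0.204,0,0,0,0,-1],[-0.15,0.207,0,0,0,0,-1],[-0.191,0.198,0,0,0,0,-1],[-0.228,0.177,0,0,0,0,-1],[-0.258,0.148,0,0,0,0,-1],[-0.279,0.11,0,0,0,0,-1],[-0.288,0.068,0,0,0,0,-1]]' |grep -E "eef|cont"
python3 w.py read 2>/dev/null
python3 - <<'E'
import p2
p2.go(.665,36,[0,0,.05],2.35)
E
```

```text
eef_pos: [0.5448, 0.0095, 0.2561]
contact_force: [-4.1, 7.9, 10.0]
eef_pos: [0.4516, -0.0626, 0.2562]
contact_force: [7.4, -3.6, 4.0]
eef_pos: [0.5653, -0.0314, 0.2561]
contact_force: [-2.0, 7.5, 9.8]
READ [29.875, 0.6750305222472289] 112.614815 [-2.   7.5  9.8] 0.22
q [ 0.637  -0.0417  0.0116  6.0681] res [ 0.017 -0.004 -0.003 -0.003  0.001  0.005  0.004 -0.005  0.    -0.003
  0.008 -0.005] now [26.15   0.664 -0.188]
[2.67, 2.67, 2.55, 2.41, 2.32, 2.27, 2.27, 2.29, 2.31, 2.33, 2.34, 2.35, 2.35, 2.35, 2.35, 2.35, 2.35, 2.35, 2.35, 2.35, 2.35, 2.35, 2.35, 2.35, 2.35, 2.35, 2.35, 2.35, 2.35, 2.35, 2.35, 2.35, 2.35, 2.35, 2.35, 2.35] 
th [0.66, 0.64, 0.65, 0.66, 0.66, 0.67, 0.66, 0.66, 0.66, 0.66, 0.66, 0.66, 0.66, 0.66, 0.66, 0.66, 0.66, 0.66, 0.66] v end -0.0
[[0.004,-0.049,0,0,0,0,-1],[0.025,-0.095,0,0,0,0,-1],[0.058,-0.13,0,0,0,0,-1],[0.099,-0.152,0,0,0,0,-1],[0.144,-0.161,0,0,0,0,-1],[0.188,-0.156,0,0,0,0,-1],[0.228,-0.138,0,0,0,0,-1],[0.262,-0.11,0,0,0,0,-1],[0.286,-0.072,0,0,0,0,-1],[0.298,-0.029,0,0,0,0,-1],[0.297,0.015,0,0,0,0,-1],[0.283,0.057,0,0,0,0,-1]]
[[-0.024,0.035,0,0,0,0,-1],[-0.058,0.062,0,0,0,0,-1],[-0.097,0.078,0,0,0,0,-1],[-0.14,0.082,0,0,0,0,-1],[-0.181,0.074,0,0,0,0,-1],[-0.219,0.056,0,0,0,0,-1],[-0.25,0.027,0,0,0,0,-1],[-0.272,-0.01,0,0,0,0,-1],[-0.283,-0.051,0,0,0,0,-1],[-0.281,-0.095,0,0,0,0,-1],[-0.267,-0.136,0,0,0,0,-1],[-0.241,-0.173,0,0,0,0,-1]]
[[0.036,-0.027,0,0,0,0,-1],[0.079,-0.042,0,0,0,0,-1],[0.125,-0.044,0,0,0,0,-1],[0.169,-0.032,0,0,0,0,-1],[0.207,-0.007,0,0,0,0,-1],[0.236,0.028,0,0,0,0,-1],[0.253,0.07,0,0,0,0,-1],[0.257,0.114,0,0,0,0,-1],[0.248,0.158,0,0,0,0,-1],[0.227,0.196,0,0,0,0,-1],[0.196,0.226,0,0,0,0,-1],[0.159,0.246,0,0,0,0,-1]]
```

```bash
python3 -m handwheel '[[0.004,-0.049,0,0,0,0,-1],[0.025,-0.095,0,0,0,0,-1],[0.058,-0.13,0,0,0,0,-1],[0.099,-0.152,0,0,0,0,-1],[0.144,-0.161,0,0,0,0,-1],[0.188,-0.156,0,0,0,0,-1],[0.228,-0.138,0,0,0,0,-1],[0.262,-0.11,0,0,0,0,-1],[0.286,-0.072,0,0,0,0,-1],[0.298,-0.029,0,0,0,0,-1],[0.297,0.015,0,0,0,0,-1],[0.283,0.057,0,0,0,0,-1]]' |grep -E "eef|cont"
python3 -m handwheel '[[-0.024,0.035,0,0,0,0,-1],[-0.058,0.062,0,0,0,0,-1],[-0.097,0.078,0,0,0,0,-1],[-0.14,0.082,0,0,0,0,-1],[-0.181,0.074,0,0,0,0,-1],[-0.219,0.056,0,0,0,0,-1],[-0.25,0.027,0,0,0,0,-1],[-0.272,-0.01,0,0,0,0,-1],[-0.283,-0.051,0,0,0,0,-1],[-0.281,-0.095,0,0,0,0,-1],[-0.267,-0.136,0,0,0,0,-1],[-0.241,-0.173,0,0,0,0,-1]]' |grep -E "eef|cont"
python3 -m handwheel '[[0.036,-0.027,0,0,0,0,-1],[0.079,-0.042,0,0,0,0,-1],[0.125,-0.044,0,0,0,0,-1],[0.169,-0.032,0,0,0,0,-1],[0.207,-0.007,0,0,0,0,-1],[0.236,0.028,0,0,0,0,-1],[0.253,0.07,0,0,0,0,-1],[0.257,0.114,0,0,0,0,-1],[0.248,0.158,0,0,0,0,-1],[0.227,0.196,0,0,0,0,-1],[0.196,0.226,0,0,0,0,-1],[0.159,0.246,0,0,0,0,-1]]' |grep -E "eef|cont"
python3 w.py read 2>/dev/null
python3 - <<'E'
import p2,numpy as np
t=np.clip((np.arange(48)+1)/40,0,1)
p2.go(.3325*(1+np.cos(np.pi*t)),48,[0,.05,0,.05],2.35)
E
```

```text
eef_pos: [0.4498, -0.0131, 0.2561]
contact_force: [-6.6, -6.4, 9.7]
eef_pos: [0.5485, -0.0778, 0.2561]
contact_force: [-1.0, 10.8, 8.8]
eef_pos: [0.4816, 0.0194, 0.2561]
contact_force: [-9.4, 1.0, 11.8]
READ [34.425, 0.6646308143421286] 111.78836 [-9.4  1.  11.8] 0.225
q [ 0.637  -0.0417  0.0116  6.0681] res [ 0.017 -0.004 -0.003 -0.003  0.001  0.005  0.004 -0.005  0.    -0.003
  0.008 -0.005  0.   ] now [30.7    0.659 -0.184]
[2.61, 2.57, 2.42, 2.25, 2.13, 2.06, 2.03, 2.0, 1.98, 1.94, 1.9, 1.84, 1.77, 1.7, 1.63, 1.55, 1.46, 1.38, 1.29, 1.21, 1.12, 1.03, 0.95, 0.86, 0.78, 0.69, 0.62, 0.54, 0.47, 0.4, 0.34, 0.29, 0.24, 0.2, 0.16, 0.13, 0.11, 0.09, 0.07, 0.05, 0.03, 0.01, 0.0, 0.0, 0.0, 0.0, 0.0, 0.0] 
th [0.66, 0.63, 0.63, 0.62, 0.6, 0.57, 0.53, 0.48, 0.43, 0.38, 0.33, 0.28, 0.23, 0.18, 0.14, 0.1, 0.06, 0.04, 0.02, 0.0, 0.0, -0.0, 0.0, 0.0, 0.0] v end -0.0
[[-0.046,0.009,0,0,0,0,-1],[-0.092,0.004,0,0,0,0,-1],[-0.131,-0.014,0,0,0,0,-1],[-0.163,-0.04,0,0,0,0,-1],[-0.185,-0.072,0,0,0,0,-1],[-0.198,-0.107,0,0,0,0,-1],[-0.201,-0.144,0,0,0,0,-1],[-0.196,-0.181,0,0,0,0,-1],[-0.182,-0.215,0,0
[... 315 characters left out ...]
,[0.197,0.133,0,0,0,0,-1],[0.197,0.151,0,0,0,0,-1],[0.195,0.167,0,0,0,0,-1]]
[[-0.003,0.014,0,0,0,0,-1],[-0.007,0.027,0,0,0,0,-1],[-0.011,0.037,0,0,0,0,-1],[-0.016,0.046,0,0,0,0,-1],[-0.02,0.054,0,0,0,0,-1],[-0.024,0.06,0,0,0,0,-1],[-0.028,0.065,0,0,0,0,-1],[-0.031,0.069,0,0,0,0,-1],[-0.034,0.073,0,0,0,0,-1],[-0.036,0.076,0,0,0,0,-1],[-0.038,0.078,0,0,0,0,-1],[-0.04,0.08,0,0,0,0,-1]]
[[-0.001,0.001,0,0,0,0,-1],[-0.002,0.002,0,0,0,0,-1],[-0.003,0.003,0,0,0,0,-1],[-0.004,0.004,0,0,0,0,-1],[-0.004,0.004,0,0,0,0,-1],[-0.005,0.004,0,0,0,0,-1],[-0.005,0.004,0,0,0,0,-1],[-0.005,0.004,0,0,0,0,-1],[-0.005,0.004,0,0,0,0,-1],[-0.005,0.004,0,0,0,0,-1],[-0.005,0.004,0,0,0,0,-1],[-0.005,0.004,0,0,0,0,-1]]
```

```bash
python3 -m handwheel '[[-0.046,0.009,0,0,0,0,-1],[-0.092,0.004,0,0,0,0,-1],[-0.131,-0.014,0,0,0,0,-1],[-0.163,-0.04,0,0,0,0,-1],[-0.185,-0.072,0,0,0,0,-1],[-0.198,-0.107,0,0,0,0,-1],[-0.201,-0.144,0,0,0,0,-1],[-0.196,-0.181,0,0,0,0,-1],[-0.182,-0.215,0,0,0,0,-1],[-0.16,-0.245,0,0,0,0,-1],[-0.131,-0.268,0,0,0,0,-1],[-0.099,-0.283,0,0,0,0,-1]]' |grep -E "eef|cont"
python3 -m handwheel '[[0.034,-0.007,0,0,0,0,-1],[0.067,-0.007,0,0,0,0,-1],[0.098,0.001,0,0,0,0,-1],[0.125,0.014,0,0,0,0,-1],[0.148,0.031,0,0,0,0,-1],[0.166,0.05,0,0,0,0,-1],[0.18,0.071,0,0,0,0,-1],[0.189,0.093,0,0,0,0,-1],[0.195,0.113,0,0,0,0,-1],[0.197,0.133,0,0,0,0,-1],[0.197,0.151,0,0,0,0,-1],[0.195,0.167,0,0,0,0,-1]]' |grep -E "eef|cont"
python3 -m handwheel '[[-0.003,0.014,0,0,0,0,-1],[-0.007,0.027,0,0,0,0,-1],[-0.011,0.037,0,0,0,0,-1],[-0.016,0.046,0,0,0,0,-1],[-0.02,0.054,0,0,0,0,-1],[-0.024,0.06,0,0,0,0,-1],[-0.028,0.065,0,0,0,0,-1],[-0.031,0.069,0,0,0,0,-1],[-0.034,0.073,0,0,0,0,-1],[-0.036,0.076,0,0,0,0,-1],[-0.038,0.078,0,0,0,0,-1],[-0.04,0.08,0,0,0,0,-1]]' |grep -E "eef|cont"
python3 -m handwheel '[[-0.001,0.001,0,0,0,0,-1],[-0.002,0.002,0,0,0,0,-1],[-0.003,0.003,0,0,0,0,-1],[-0.004,0.004,0,0,0,0,-1],[-0.004,0.004,0,0,0,0,-1],[-0.005,0.004,0,0,0,0,-1],[-0.005,0.004,0,0,0,0,-1],[-0.005,0.004,0,0,0,0,-1],[-0.005,0.004,0,0,0,0,-1],[-0.005,0.004,0,0,0,0,-1],[-0.005,0.004,0,0,0,0,-1],[-0.005,0.004,0,0,0,0,-1]]'
for i in 1 2 3; do python3 w.py read 2>/dev/null; done
```

```text
eef_pos: [0.5249, -0.0927, 0.2562]
contact_force: [3.5, 9.0, 8.8]
eef_pos: [0.4457, -0.0297, 0.2562]
contact_force: [-2.9, -3.7, 9.4]
eef_pos: [0.4607, 0.0043, 0.2561]
contact_force: [-4.8, 2.2, 10.9]
time: 40.48
eef_pos: [0.4626, 0.0063, 0.2561]
tcp_rot: [0.0, 1.0, 0.001, -0.001]
contact_force: [-5.4, 3.9, 10.7]
opening: 0.225
finger_force: 29.2
READ [40.475, 0.007458909788960581] 79.658 [-5.4  3.9 10.7] 0.225
READ [40.525, 0.005316299397949357] 79.41818 [-4.9  3.3 11. ] 0.224
READ [40.575, 0.009515114016636761] 78.52834 [-5.4  3.6 10.4] 0.226
```

```bash
python3 -m handwheel '[[0,0,0,0,0,0,-0.3],[0,0,0,0,0,0,0.2],[0,0,0,0,0,0,1],[0,0,0,0,0,0,1],[0,0,0,0,0,0,1],[0,0,0,0,0,0,1],[0,0,-0.08,0,0,0,1],[0,0,-0.18,0,0,0,1],[0,0,-0.3,0,0,0,1],[0,0,-0.3,0,0,0,1],[0,0,-0.3,0,0,0,1],[0,0,-0.3,0,0,0,1]]'
for i in 1 2 3; do python3 w.py read 2>/dev/null; done
python3 -m handwheel '[[0,0,0,0,0,0,1],[0,0,0,0,0,0,1],[0,0,0,0,0,0,1],[0,0,0,0,0,0,1],[0,0,0,0,0,0,1],[0,0,0,0,0,0,1]]'
for i in 1 2; do python3 w.py read 2>/dev/null; done
python3 -c "
import cv2;cv2.imwrite('pics/z.png',cv2.imread('pics/r%d.png'%(__import__('json').load(open('w.json'))['log'].__len__()-1)))"
```

```text
time: 42.12
eef_pos: [0.4628, 0.0055, 0.3718]
tcp_rot: [0.0, 1.0, 0.0, -0.002]
contact_force: [0.2, 0.7, -1.1]
opening: 1.003
finger_force: 0.0
READ [42.125, 0.00475311410728093] 80.79289 [ 0.2  0.7 -1.1] 1.003
READ [42.175, 0.004900818933091107] 83.00754 [ 0.1 -0.5 -0.4] 1.002
READ [42.225, 0.004933942917526574] 82.70631 [-0.4 -0.1  0.1] 1.002
time: 43.02
eef_pos: [0.4634, 0.0054, 0.3737]
tcp_rot: [0.0, 1.0, -0.0, 0.0]
contact_force: [-0.2, -0.1, -0.2]
opening: 0.999
finger_force: 0.0
READ [43.025, 0.007297843143839428] 82.13822 [-0.2 -0.1 -0.2] 0.999
READ [43.075, 0.005159258034499692] 80.804955 [-0.3 -0.6  0.6] 0.996
```

View pics/z.png

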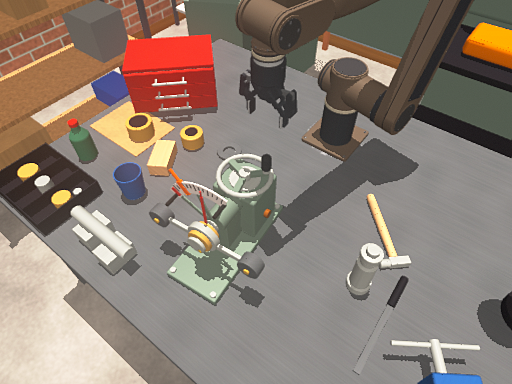

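The picture shows the pointer upright at (203,208), the knob free at (266,162), the gripper clear above it, and the bystanders where they were.

```bash
python3 -c "
from plant import ctrl;print(ctrl.sign_off())"
```

```text
the job is handed in; nothing more can be done
None
```

Job handed in; no verdict came back. From about 23 s to 34.5 s the pointer read 0.65–0.675 rad at every check, with the set hand at about 0.667; the beam then sank to zero and hung still, and I let go of the knob with the gripper clear and no bystander visibly moved.

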